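Gang relief blocks in the print-table jig

ROBOT

A 6-joint arm with a two-finger parallel gripper is mounted at the origin on the work surface. World frame = base frame: x ahead of the robot, y to its left, z up, the work surface at z = 0. Lengths are in m, angles in rad, forces in N, time in s.
With the tool pointing down it reaches from about 0.25 to 0.85 m from the base axis. Payload 12.5 kg.
Tool frame: the origin (TCP) lies at the very end of the fingers, on their centre line; the grasp point (between the pads) lies 19 mm behind it; z points along the fingers, y is the direction in which the jaws open and shut (so a half turn about z gives the same grasp; the last joint's range is limited). The gripper opens to 93 mm and grips with 3 to 60 N. Pads are 15 mm wide; open, the fingers measure 128 mm over their backs; the gripper's body (75 mm by 188 mm) begins 65 mm behind the grasp point.
Start: joints at [1.144, 0.351, 1.652, -0, 1.139, -0.085], TCP at [0.184, 0.518, 0.219] pointing down, gripper open.
Joint ranges: [-2.75, 2.75], [-0.79, 2.1], [0.01, 2.65], [-1.57, 4.71], [0.07, 3.14], [-2.87, 2.87]. Speed limits (rad/s): [2.22, 2.22, 2.79, 3.14, 3.14, 3.14].

INTERFACE

Orientations are given as a rotation vector (axis times angle).
In Python, from station import bot gives the robot as it stands.
- The arm moves only by the tool step_arm, never from a script. Its argument "commands" is a list of rows, each a list of 3 entries, a list of its own where there are three numbers: the turn, a rotation vector about the tool's x, y, z in rad, then the shift along the tool's x, y, z in m, then the finger opening in m, from 0 to 0.093. In form: [[[rx, ry, rz], [dx, dy, dz], jaw], ...]. A call has 1 to 12 rows; each row is the pose to reach, as a shift and turn from the pose measured when the call began, along the tool's axes at that moment; what a row does not reach only later rows make up. A row lasts 1/12 s, in which the tool goes at most 41.7 mm and 7.16 degrees, less where a joint would pass 70% of its speed; a pose out of reach is approached as far as the arm can. A call with a gripper value outside its range is refused whole. The fingers move at their own pace and stop on an object; "grip_force" is the grip in N (left out, the last holds). Time passes only in rows, so rows that repeat a pose let the fingers close. It gives the time, the measured TCP pose, the force and the opening at its end, in the units of the state.
- bot.state(): the state, without advancing time (a new reading comes with each control period).
- bot.camera(name): name is "side" or "top"; returns the picture (480x640x3 uint8, red, green, blue); there is no depth.
- bot.camera_params(name): a dict with "vfov" (degrees; the focal length in pixels is half the picture's height over the tangent of half this angle, whatever the lens; pixels are square), "cx", "cy" (the principal point, pixels), "rvec" (rotation vector, rad) and "tvec" (3), from world to camera coordinates, as OpenCV has them. Camera axes: x right, y down, z forward; pixel columns grow to the right and rows downward; lengths in m; the calibration is good to about 2 mm. A picture is of the moment at which its call begins. camera_params takes no time and is no camera call.
- bot.finish_job(): hands the job in, once; it reports no verdict.
Trained networks look in the newest picture that a camera, given by its name, has taken for a name from the list of things; names that differ only in an ending like _2 or _b are one class to them, and where a whole thing is asked for, a point or a joint stands for the part that bears it (a point fixed in the world has none). Each returns a list of dicts, best first, with "conf" (0 to 1); they miss things now and then, are a little off and sometimes report something else, mostly with a low value. They report only what shows in the picture. A call takes as long as a camera call. They do not tell look-alikes from the thing itself.
- bot.spot_in(target, camera): "location" ([x, y, z] in m, in the coordinates of the camera as it stood for that picture, good to about 4 mm: the middle of the surface that is visible of it).
- bot.tip_of(target, camera): "location" ([x, y, z] in m, in the coordinates of the camera as it stood for that picture, good to about 4 mm: a listed point, or the origin of a listed thing).
The state is a dict: "clock": time; "joint_positions": joint angles; "dq": joint speeds; "tau": joint torques, N m; "tool_pos": TCP position; "tcp_rot": TCP orientation; "force": force on the tool from outside, world axes, zero at the start; "torque": the same for the moment, N m; "opening": finger opening in m.
Only numpy, scipy, OpenCV 4.12 (cv2) and the standard library are available. Lean on these libraries where they do the work, as an engineer would, in place of code of your own. Each camera call takes 0.05 s, during which the arm holds its last target.

TASK

Gang up the wooden printing blocks for a border print: first push the long wooden strip, at one end and the other, until it lies flush and parallel against the jig's metal fence. Then take the straightedge by its grip and sweep all the blocks across the table, sliding and never lifting them, until they sit square and flush against the strip, and with the same straightedge close the row up along the strip, block against block, to the jig's end stop. Stand the straightedge back on its rubber mat and finally lay the aluminium bar centrally across the two cradles so that it rests in both notches over the strip and blocks, leaving the jar, the tin and the tape roll alone.

Things in the scene. Friction and masses are not known exactly. Their poses are not given: they have to be found in the camera images.
- jig: Fixed jig. Origin: table level, middle of the near face of its aluminium fence; x points away from the robot through the fence, y along it to the left, z up. The fence is 320 mm long (y), 20 mm deep (x 0 to +20), 22 mm high. Dark wooden cradles stand at y = +210 and -210 mm, each 24 mm wide (y), x -60 to 0. An end stop stands at the right end of the fence.
- stop (a point): Point on the left face of the end stop, 11 mm up, where the first block of the row bears (jig x -42, y -160 mm; axes as the jig's). The stop is an aluminium block 20 mm wide (jig y -180 to -160), 22 mm high, reaching from the fence to jig x = -54 mm. The closed row runs from here to the left, 36 mm per block.
- seat_left (a point): Middle of the seat of the left cradle, 34 mm above the table, 30 mm in front of the fence's near face, axes as the jig's. The seat is the floor of a notch 36 mm wide in x, between two cheeks that rise to 48 mm above the table; the bar lies in it along y.
- seat_right (a point): Middle of the seat of the right cradle, 34 mm above the table, 30 mm in front of the fence's near face, axes as the jig's. The seat is the floor of a notch 36 mm wide in x, between two cheeks that rise to 48 mm above the table; the bar lies in it along y.
- strip_c (a point): Centre of the loose pale wooden strip, 24 mm (its x) by 300 mm (its y) by 20 mm high, 140 g. It lies askew on the table a few cm in front of the fence, between the cradles. Flush against the fence its centre is 12 mm in front of the fence's near face. It may end up to 30 mm off the fence's middle.
- block1_c (a point): Centre (12 mm up) of a loose wooden printing block, 36 x 36 mm and 24 mm high, 40 g, with a raised brown motif on top; x and y are square to its sides and start within 0.3 rad of the jig's. Starts loose on the table in front of the strip, 150 to 195 mm from the fence. Three to five blocks are there. Against the strip its centre is 42 mm in front of the fence's near face.
- block2_c (a point): Centre (12 mm up) of a loose wooden printing block, 36 x 36 mm and 24 mm high, 40 g, with a raised brown motif on top; x and y are square to its sides and start within 0.3 rad of the jig's. Starts loose on the table in front of the strip, 150 to 195 mm from the fence. Three to five blocks are there. Against the strip its centre is 42 mm in front of the fence's near face.
- block3_c (a point): Centre (12 mm up) of a loose wooden printing block, 36 x 36 mm and 24 mm high, 40 g, with a raised brown motif on top; x and y are square to its sides and start within 0.3 rad of the jig's. Starts loose on the table in front of the strip, 150 to 195 mm from the fence. Three to five blocks are there. Against the strip its centre is 42 mm in front of the fence's near face.
- block4_c (a point): Centre (12 mm up) of a loose wooden printing block, 36 x 36 mm and 24 mm high, 40 g, with a raised brown motif on top; x and y are square to its sides and start within 0.3 rad of the jig's. Starts loose on the table in front of the strip, 150 to 195 mm from the fence. Three to five blocks are there. Against the strip its centre is 42 mm in front of the fence's near face.
- block5_c (a point): Centre (12 mm up) of a loose wooden printing block, 36 x 36 mm and 24 mm high, 40 g, with a raised brown motif on top; x and y are square to its sides and start within 0.3 rad of the jig's. Starts loose on the table in front of the strip, 150 to 195 mm from the fence. Three to five blocks are there. Against the strip its centre is 42 mm in front of the fence's near face.
- straightedge_grip (a point): Middle of the grip of the wooden straightedge, 45 mm above its underside. The blade is a straight wooden bar 36 mm (x) by 260 mm (y) by 20 mm high, with two equal straight long faces; on its middle stands an upright grip rib 16 mm thick (x), 90 mm long (y), from 20 to 65 mm high. 250 g. Starts standing on the mat.
- mat: Fixed black rubber mat, the straightedge's place, 320 mm (x) by 120 mm (y), 4 mm thick; origin at the centre of its underside. It is to the left or to the right of the jig.
- bar_c (a point): Centre of the loose flat aluminium bar, 24 mm (x) by 460 mm (y) by 14 mm high, 360 g. It starts flat on the table on the other side of the jig from the mat. Resting in both cradles its centre is 41 mm above the table.
- dye_jar: Bystander: closed amber jar, 56 mm across, 60 mm high, standing beyond the jig; origin at its underside. Leave it alone.
- dye_tin: Bystander: steel tin, 64 mm across, 50 mm high, beyond the jig; origin at its underside. Leave it alone.
- tape: Bystander: roll of paper tape, a ring 90 mm across and 24 mm high, lying flat beyond the jig; origin at its underside. Leave it alone.
Not all that is in view belongs to the job. What is shaped like the part that bears block3_c but pink or turquoise is not meant.

How it is judged:
By the outcome, as a careful person would: the job done as asked, in the order asked, and still so for the second after the job is handed in, with the robot touching nothing.
Of block1, block2, block3, block4, block5 only 3 to 5 are there at a start; the rules pass over those that are not, and their reading is None.
At some moment in a run one of block1, block2, block3, block4, block5 may be knocked a few centimetres aside while the robot is not near it.
It also fails if it takes over 210 s, if anything falls off the work surface, if the arm or the gripper's body presses on something with over 40 N, if the wrist force passes 120 N, or if a joint passes its speed limit or range.

## Working session

There is one attempt and no reset: what is moved stays moved. The work goes in short steps, Python scripts to look and compute and a tool call to move; the robot and the scene stay as the last step left them, time stands still between calls to the robot, and variables do not carry over. Pictures are saved under pics/ and viewed, and the job is handed in when it is done.

Besides the shell and the picture viewer there is one more tool, called after "Request:" in YAML: its name, and indented under it one key for each argument. step_arm: Moves the arm, as the interface text tells. Its arguments: {"type":"object","properties":{"commands":{"type":"array"},"grip_force":{"type":"number"}},"required":["commands"]}

```bash
ls; mkdir -p pics
python3 - <<'E'
from station import bot
import cv2
print(bot.state())
for n in ("side","top"):
    im=bot.camera(n); cv2.imwrite(f"pics/{n}0.png",im[:,:,::-1]); print(n,bot.camera_params(n))
E
```

```text
pics
{'clock': 0.0, 'joint_positions': array([ 1.14442212e+00,  3.51199489e-01,  1.65241942e+00,  1.99609591e-05,
        1.13911306e+00, -8.46038593e-02]), 'dq': array([-0.00025291, -0.00158623, -0.00125586, -0.00105848,  0.00024662,
        0.00056288]), 'tau': array([ 2.55527688e-03, -4.97324646e+01, -2.85262173e+01,  7.00286007e-02,
        2.56977364e-02, -8.30174304e-05]), 'tool_pos': array([0.18416559, 0.51788403, 0.21812334]), 'tcp_rot': array([-5.34203494e-01, -3.09553047e+00,  1.72417815e-03]), 'force': array([0.47339758, 0.0539621 , 0.62578316]), 'torque': array([ 0.08632732, -0.01187835,  0.03122236]), 'opening': 0.0925777488212045}
side {'vfov': 56.688188804620864, 'cx': 316.06554810224446, 'cy': 245.77749133846254, 'rvec': array([ 2.17443369, -0.70673898,  0.3315009 ]), 'tvec': array([-0.44156316,  0.26254506,  0.76238268])}
top {'vfov': 51.39202365107059, 'cx': 316.26627941800075, 'cy': 245.9199332466658, 'rvec': array([ 2.19300004, -2.20426712,  0.0885205 ]), 'tvec': array([-0.01810949,  0.55641823,  1.02978664])}
```

View pics/side0.png

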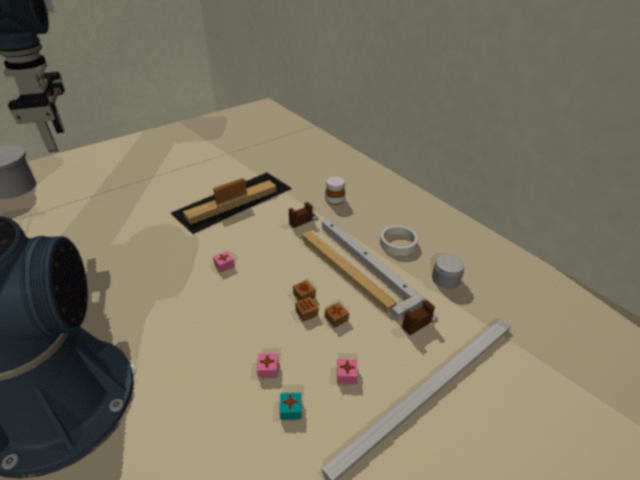

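View pics/top0.png

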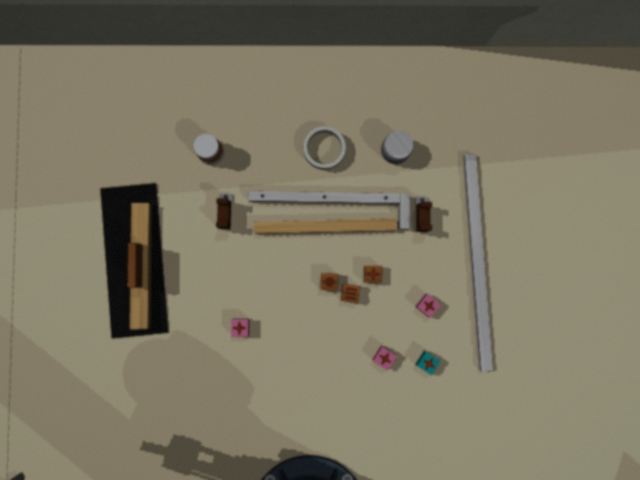

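```bash
cat > h.py <<'E'
from station import bot
import numpy as np, cv2
from scipy.spatial.transform import Rotation as Ro
def cam(n):
    p=bot.camera_params(n); f=240/np.tan(np.radians(p['vfov']/2))
    return np.array([[f,0,p['cx']],[0,f,p['cy']],[0,0,1]]),cv2.Rodrigues(p['rvec'])[0],np.array(p['tvec'])
def proj(n,P):
    K,R,t=cam(n); q=(np.atleast_2d(P)@R.T+t)@K.T; return q[:,:2]/q[:,2:]
def back(n,uv,z):
    K,R,t=cam(n); uv=np.atleast_2d(uv); d=np.c_[uv,np.ones(len(uv))]@np.linalg.inv(K).T@R; c=-R.T@t
    s=(z-c[2])/d[:,2]; return c+d*s[:,None]
def c2w(n,p):
    K,R,t=cam(n); return R.T@(np.array(p)-t)
def find(names,c,fn='tip_of'):
    for nm in names:
        for r in getattr(bot,fn)(nm,c)[:6]:
            print(c,nm,round(r['conf'],2),np.round(c2w(c,r['location']),4))
def mean_or(x): return x
def st():
    s=bot.state(); R=Ro.from_rotvec(s['tcp_rot']).as_matrix()
    print('t',round(s['clock'],2),'pos',np.round(s['tool_pos'],4),'yaw of tool y',np.round(np.degrees(np.arctan2(R[1,1],R[0,1])),2),'F',np.round(s['force'],1),'T',np.round(s['torque'],2),'op',round(s['opening'],4)); return s,R
def snap(n,name,crop=None,sc=1):
    im=bot.camera(n)[:,:,::-1].copy(); cv2.imwrite(f'pics/raw_{name}.png',im)
    if crop: im=im[crop[1]:crop[3],crop[0]:crop[2]]
    cv2.imwrite(f'pics/{name}.png',cv2.resize(im,None,fx=sc,fy=sc,interpolation=cv2.INTER_CUBIC)); return im
E
python3 - <<'E'
from h import *
snap('top','t1',(180,140,500,380),2.5)
find(['jig','stop','seat_left','seat_right','strip_c','block1_c','straightedge_grip','mat','bar_c','dye_jar','dye_tin','tape'],'top')
snap('side','s1')
find(['jig','stop','seat_left','seat_right','strip_c','block1_c','straightedge_grip','mat','bar_c'],'side')
K,R,t=cam('top');print(K,-R.T@t, R)
K,R,t=cam('side');print(-R.T@t)
E
```

```text
top jig 0.9 [ 0.6501 -0.0351 -0.0027]
top stop 0.68 [ 0.6042 -0.1958  0.0098]
top stop 0.53 [ 0.5294  0.3639 -0.002 ]
top seat_left 0.78 [0.623  0.1728 0.0317]
top seat_right 0.65 [ 0.616  -0.2504  0.0353]
top strip_c 0.98 [ 0.6008 -0.0363  0.0102]
top block1_c 0.41 [0.5171 0.347  0.0482]
top straightedge_grip 0.67 [0.519  0.3477 0.0503]
top straightedge_grip 0.18 [0.6215 0.1716 0.034 ]
top mat 0.73 [ 0.5255  0.3633 -0.0031]
top bar_c 0.79 [ 0.5237 -0.3638  0.0069]
top dye_jar 0.6 [ 0.7599  0.2087 -0.0015]
top dye_tin 0.95 [ 7.676e-01 -1.932e-01 -1.000e-04]
top tape 0.73 [ 0.7634 -0.037  -0.0016]
side jig 0.74 [ 0.6514 -0.0303 -0.0025]
side stop 0.74 [ 0.6063 -0.1954  0.0118]
side seat_left 0.83 [0.626  0.1765 0.0372]
side seat_left 0.67 [ 0.6002 -0.0363  0.0123]
side strip_c 0.7 [ 0.615  -0.247   0.0342]
side straightedge_grip 0.76 [0.5118 0.3488 0.05  ]
side mat 0.86 [0.5319 0.3673 0.0007]
side bar_c 0.55 [ 0.522  -0.3597  0.0026]
[[498.77200977   0.         316.26627942]
 [  0.         498.77200977 245.91993325]
 [  0.           0.           1.        ]] [ 0.49131493 -0.00160635  1.0625426 ] [[-0.00568881 -0.99981886  0.0181625 ]
 [-0.99805561  0.00454953 -0.06216343]
 [ 0.06206954 -0.01848082 -0.99790071]]
[ 0.11123235 -0.59791274  0.68939322]
```

View pics/t1.png

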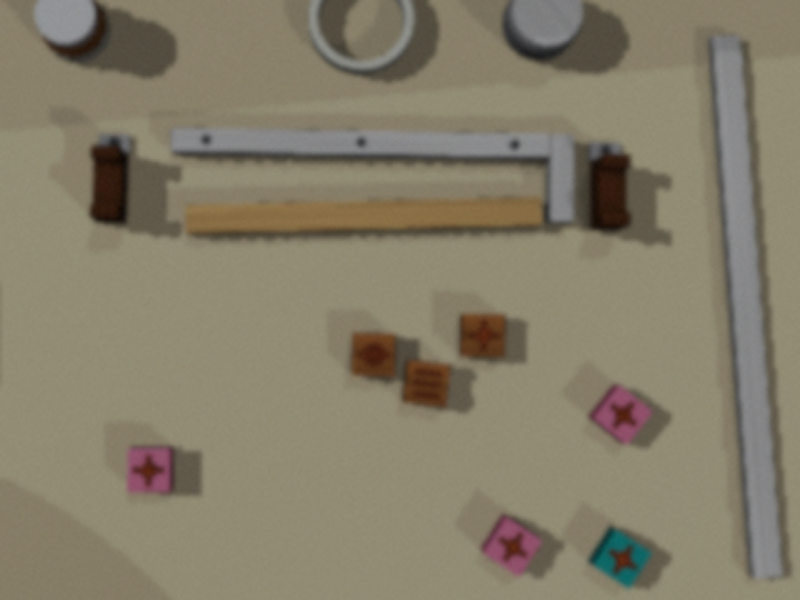

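Run:
```python
from h import *
from scipy.optimize import least_squares
im=cv2.imread('pics/raw_t1.png'); g=cv2.GaussianBlur(cv2.cvtColor(im,6),(0,0),1).astype(float)
def sub(line): # 1D steepest
    d=np.abs(np.gradient(line)); i=int(np.argmax(d)); 
    if 0<i<len(d)-1:
        a,b,c=d[i-1:i+2]; return i+0.5*(a-c)/(a-2*b+c+1e-9),b
    return None,0
L={}
L['table']=[(u,35+s) for u in range(10,440,6) for s,b in [sub(g[35:60,u])] if s is not None and b>5]
for nm,off,sg in (('barL',0,0),('barR',0,0)):
    pts=[]
    for v in range(162,365,4):
        x=471.5+ (v-162)*(487-471.5)/(368-162)
        c=x-6.5 if nm=='barL' else x+6.5
        a=int(round(c))-4; s,b=sub(g[v,a:a+9])
        if s is not None and b>5: pts.append((a+s,v))
    L[nm]=pts
for nm in ('matT',):
    pts=[]
for k in L: 
    p=np.array(L[k]); print(k,len(p)); 
K,_,_=cam('top')
def und(p,k1): return cv2.undistortPoints(np.array(p,float).reshape(-1,1,2),K,np.array([k1,0,0,0.])).reshape(-1,2)*K[0,0]+K[:2,2]
def res(x):
    r=[]
    for k,p in L.items():
        q=und(p,x[0]); q=q-q.mean(0); n=np.linalg.svd(q)[2][1]; r+=list(q@n)
    return np.array(r)
s=least_squares(res,[0.],loss='soft_l1'); print(s.x, np.abs(res(s.x)).mean(),np.abs(res([0])).mean())
for k,p in L.items():
    for k1 in (0,s.x[0]):
        q=und(p,k1); i=np.argsort(q[:,0] if k=='table' else q[:,1]);q=q[i]; 
        t=q[:,0] if k=='table' else q[:,1]; w=q[:,1] if k=='table' else q[:,0]
        print(k,k1,np.polyfit(t,w,2)[0]*((t.max()-t.min())/2)**2)
```

```text
table 72
barL 51
barR 51
[-0.00245645] 0.3863387789998422 0.38782672333162416
table 0 0.052845998293316175
table -0.002456450767637247 -0.03741265386290314
barL 0 -0.019921323055248956
barL -0.002456450767637247 -0.004446918450236673
barR 0 -0.6364714963773075
barR -0.002456450767637247 -0.62018992588773
```

```bash
python3 - <<'E'
from h import *
c=lambda u,v:(u/2.5+180,v/2.5+140)
def show(nm,pts,z): 
    P=back('top',[c(*p) for p in pts],z); print(nm,np.round(P[:,:2],4).tolist()); return P
F=show('fence near L, back L, back R(stop end), stop near R, stop near L',[(172,152),(172,127),(574,135),(574,221),(548,221),(548,158)],.022)
S=show('strip farL farR nearR nearL',[(187,207),(542,199),(542,226),(187,234)],.02)
B=show('bar',[(711,38),(740,38),(782,575),(752,577)],.014)
show('cradles',[(93,147),(128,147),(125,221),(92,219),(592,155),(628,155),(628,229),(594,228)],.048)
for m in [(374,355),(427,383),(483,335)]: show('block',[m],.024)
m=[(101,189),(157,184),(169,333),(113,338)]
print('mat',np.round(back('top',m,.004)[:,:2],3).tolist())
print('blade',np.round(back('top',[(131,204),(149,204),(148,329),(130,329)],.02)[:,:2],3).tolist())
print('rib',np.round(back('top',[(128,244),(141,244),(141,287),(128,287)],.065)[:,:2],3).tolist())
E
cat > ov.py <<'E'
from h import *
def T(x,y,th): 
    c,s=np.cos(th),np.sin(th); return lambda P:np.c_[np.atleast_2d(P)[:,:2]@np.array([[c,s],[-s,c]])+[x,y],np.atleast_2d(P)[:,2]]
def box(im,n,f,x0,x1,y0,y1,z0,z1,col=(0,255,0),sc=1,off=(0,0)):
    for z in (z0,z1):
        P=f(np.array([[x0,y0,z],[x1,y0,z],[x1,y1,z],[x0,y1,z]])); q=((proj(n,P)-off)*sc)
        cv2.polylines(im,[np.round(q*8).astype(np.int32)],True,col,1,cv2.LINE_AA,3)
E
python3 - <<'E'
import cv2
im=cv2.imread('pics/raw_t1.png')[170:350,80:240];cv2.imwrite('pics/mat1.png',cv2.resize(im,None,fx=3.3,fy=3.3,interpolation=2))
E
```

```text
fence near L, back L, back R(stop end), stop near R, stop near L [[0.6515, 0.1201], [0.6727, 0.1202], [0.665, -0.2186], [0.592, -0.2173], [0.5921, -0.1954], [0.6455, -0.1963]]
strip farL farR nearR nearL [[0.6053, 0.1077], [0.611, -0.191], [0.5881, -0.1906], [0.5826, 0.1076]]
bar [[0.7498, -0.3396], [0.7498, -0.3646], [0.2953, -0.3882], [0.2939, -0.3629]]
cradles [[0.6518, 0.1815], [0.6517, 0.153], [0.591, 0.1551], [0.5927, 0.1819], [0.644, -0.2278], [0.6439, -0.2575], [0.5828, -0.2563], [0.5837, -0.2283]]
block [[0.4807, -0.0481]]
block [[0.4572, -0.092]]
block [[0.4968, -0.1392]]
mat [[0.68, 0.436], [0.691, 0.317], [0.376, 0.288], [0.367, 0.404]]
blade [[0.646, 0.366], [0.646, 0.329], [0.386, 0.327], [0.386, 0.364]]
rib [[0.559, 0.355], [0.559, 0.329], [0.473, 0.328], [0.474, 0.353]]
```

View pics/mat1.png

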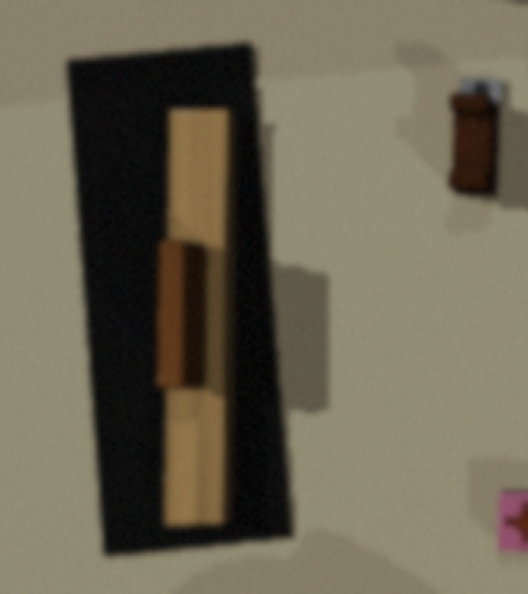

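```bash
cat > jig.py <<'E'
from ov import *
J=T(0.650,-0.0385,-0.0205)
def drawjig(im,n,sc,off):
    a=dict(sc=sc,off=off)
    box(im,n,J,0,.02,-.16,.16,0,.022,**a)
    box(im,n,J,-.054,.02,-.18,-.16,0,.022,**a)
    for y in (.21,-.21): box(im,n,J,-.06,0,y-.012,y+.012,0,.048,(255,0,255),**a)
E
python3 - <<'E'
from jig import *
for n,r,o,w,h,sc in (('top','t1',(210,180),230,70,3.4),('side','s1',(280,190),165,150,4.5)):
    im=cv2.imread(f'pics/raw_{r}.png')[o[1]:o[1]+h,o[0]:o[0]+w]; im=cv2.resize(im,None,fx=sc,fy=sc,interpolation=2)
    drawjig(im,n,sc,np.array(o)-0.5+0.5/sc); cv2.imwrite(f'pics/ov_{n}.png',im)
E
```

```text
(no output)
```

View pics/ov_top.png

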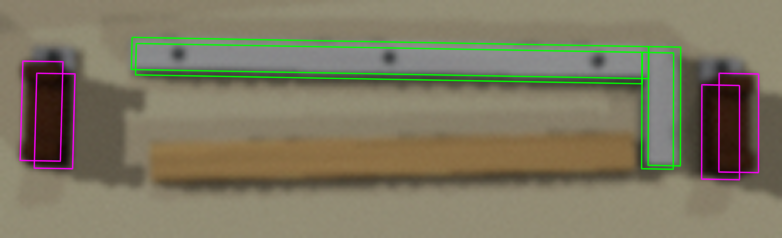

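View pics/ov_side.png

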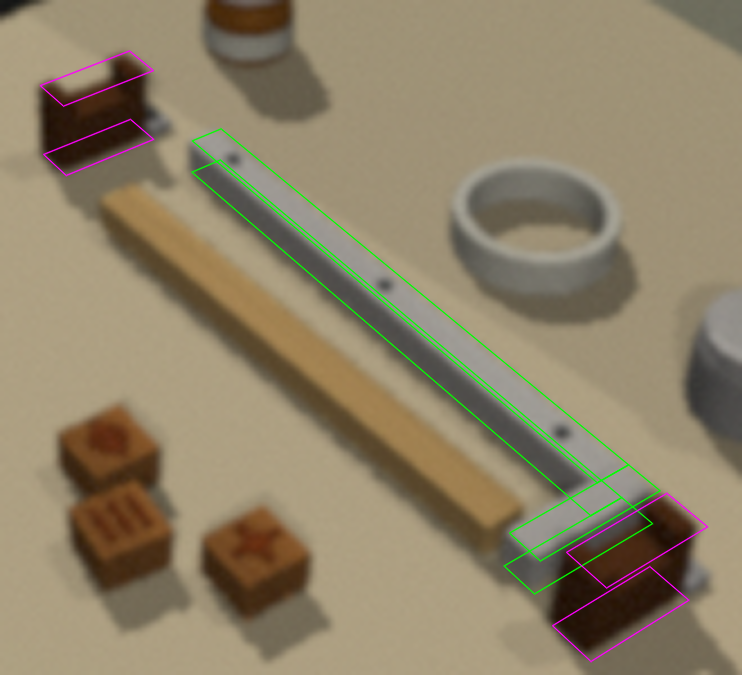

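```bash
cat >> h.py <<'E'
def go(x,y,z,phi,rows=True):
    "phi deg: direction of tool y in world; tool pointing down"
    s,R=st(); p=np.radians(phi); Y=np.array([np.cos(p),np.sin(p),0]); Z=np.array([0,0,-1.]); X=np.cross(Y,Z)
    Rt=np.c_[X,Y,Z]; rv=Ro.from_matrix(R.T@Rt).as_rotvec(); d=R.T@(np.array([x,y,z])-s['tool_pos'])
    n=max(np.linalg.norm(d)/.0417,np.degrees(np.linalg.norm(rv))/7.16)
    print('turn',np.round(rv,3).tolist(),'shift',np.round(d,4).tolist(),'rows>=',round(n,1))
E
python3 - <<'E'
from h import *
s,R=st(); print(R.round(3))
im=cv2.imread('pics/raw_t1.png'); g=cv2.GaussianBlur(cv2.cvtColor(im,6),(0,0),.8).astype(float)
def line(p0,p1,z,m=.06,h=3,vert=False,n=60):
    p0=np.array(p0,float);p1=np.array(p1,float);d=(p1-p0)/np.linalg.norm(p1-p0);nn=np.array([-d[1],d[0]]);out=[]
    o=np.arange(-h,h+.01,.25)
    for t in np.linspace(m,1-m,n):
        q=p0+t*(p1-p0)+o[:,None]*nn; v=cv2.remap(g.astype(np.float32),q[:,0].astype(np.float32)[None],q[:,1].astype(np.float32)[None],cv2.INTER_LINEAR)[0]
        dd=np.abs(np.gradient(v)); i=dd.argmax()
        if 1<i<len(o)-2: out.append(q[i])
    P=back('top',np.array(out),z)[:,:2]; 
    for _ in range(3):
        c=P.mean(0); e=np.linalg.svd(P-c)[2]; r=(P-c)@e[1]; P=P[np.abs(r)<2*r.std()+1e-6]
    ang=np.degrees(np.arctan2(e[0][1],e[0][0]))%180
    print('ang',ang.round(2),'mid',c.round(4),'rms',r.std().round(5),len(P)); return c,e
c=lambda u,v:(u/2.5+180-.3,v/2.5+140-.3)
print('fence near');line(c(172,152),c(548,158),.022)
print('fence back');line(c(172,127),c(574,135),.022)
print('strip far/near');line(c(187,207),c(542,199),.02);line(c(187,234),c(542,226),.02)
print('bar');line(c(711,38),c(752,577),.014);line(c(740,38),c(782,575),.014)
m=lambda u,v:(u/3.3+80-.35,v/3.3+170-.35)
print('mat');line(m(69,60),m(105,552),.004);line(m(255,45),m(293,535),.004)
print('blade');line(m(232,108),m(227,525),.02,m=.03);line(m(168,108),m(164,240),.02)
print('rib');line(m(158,240),m(156,387),.065);line(m(183,240),m(181,387),.065)
E
```

```text
t 1.25 pos [0.1843 0.5182 0.2186] yaw of tool y 70.41 F [0.1 1.2 0.8] T [-0.   -0.09  0.02] op 0.0931
[[-0.942  0.335 -0.   ]
 [ 0.335  0.942  0.   ]
 [ 0.    -0.    -1.   ]]
fence near
ang 88.82 mid [ 0.6516 -0.034 ] rms 0.00065 53
fence back
ang 88.82 mid [ 0.6694 -0.0511] rms 0.00116 51
strip far/near
ang 91.62 mid [ 0.6123 -0.0548] rms 0.00194 52
ang 91.14 mid [ 0.5811 -0.0364] rms 0.00038 35
bar
ang 2.95 mid [ 0.5209 -0.3526] rms 0.00052 56
ang 2.89 mid [ 0.5225 -0.3758] rms 0.00048 49
mat
ang 5.46 mid [0.5257 0.4232] rms 0.00055 54
ang 5.36 mid [0.5395 0.3046] rms 0.00078 53
blade
ang 0.33 mid [0.5155 0.3291] rms 0.00059 55
ang 0.93 mid [0.6079 0.3663] rms 0.0002 55
rib
ang 0.88 mid [0.5202 0.3548] rms 0.00016 51
ang 179.39 mid [0.5161 0.3396] rms 0.00067 54
```

```bash
python3 -c "
from h import *
go(.545,.085,.12,88.8)"
```

```text
t 1.25 pos [0.1843 0.5182 0.2186] yaw of tool y 70.41 F [0.1 1.2 0.8] T [-0.   -0.09  0.02] op 0.0931
turn [-0.0, -0.0, -0.321] shift [-0.485, -0.2872, 0.0986] rows>= 13.7
```

Request:
step_arm:
  commands:
    - [[0,0,-0.321],[-0.485,-0.287,0.0986],0]
    - [[0,0,-0.321],[-0.485,-0.287,0.0986],0]
    - [[0,0,-0.321],[-0.485,-0.287,0.0986],0]
    - [[0,0,-0.321],[-0.485,-0.287,0.0986],0]
    - [[0,0,-0.321],[-0.485,-0.287,0.0986],0]
    - [[0,0,-0.321],[-0.485,-0.287,0.0986],0]
    - [[0,0,-0.321],[-0.485,-0.287,0.0986],0]
    - [[0,0,-0.321],[-0.485,-0.287,0.0986],0]
    - [[0,0,-0.321],[-0.485,-0.287,0.0986],0]
    - [[0,0,-0.321],[-0.485,-0.287,0.0986],0]
    - [[0,0,-0.321],[-0.485,-0.287,0.0986],0]
    - [[0,0,-0.321],[-0.485,-0.287,0.0986],0]
  grip_force: 20

```text
clock: 2.25
tool_pos: [0.4971, 0.1423, 0.1333]
tcp_rot: [0.033, 3.141, 0.0]
force: [0.8, 0.2, 0.2]
opening: 0.0175
```

```bash
python3 -c "
from h import *
go(.545,.085,.01,88.8)"
```

```text
t 2.25 pos [0.4971 0.1423 0.1333] yaw of tool y 88.8 F [0.8 0.2 0.2] T [ 0.06 -0.02 -0.01] op 0.0175
turn [0.0, 0.0, 0.0] shift [-0.049, -0.0563, 0.1233] rows>= 3.5
```

Request:
step_arm:
  commands:
    - [[0,0,0],[-0.049,-0.0563,0.05],0]
    - [[0,0,0],[-0.049,-0.0563,0.05],0]
    - [[0,0,0],[-0.049,-0.0563,0.09],0]
    - [[0,0,0],[-0.049,-0.0563,0.1233],0]
    - [[0,0,0],[-0.049,-0.0563,0.1233],0]
    - [[0,0,0],[-0.049,-0.0563,0.1233],0]
    - [[0,0,0],[-0.049,-0.0563,0.1233],0]

```text
clock: 2.83
tool_pos: [0.5459, 0.0854, 0.0119]
tcp_rot: [0.032, 3.139, 0.0]
force: [0.3, 0.3, 1.0]
opening: 0.0007
```

```bash
python3 -c "
from h import *
st();snap('top','t2',(180,140,500,380),2.5)"
```

```text
t 2.83 pos [0.5459 0.0854 0.0119] yaw of tool y 88.83 F [0.3 0.3 1. ] T [ 0.01 -0.03 -0.02] op 0.0007
```

View pics/t2.png

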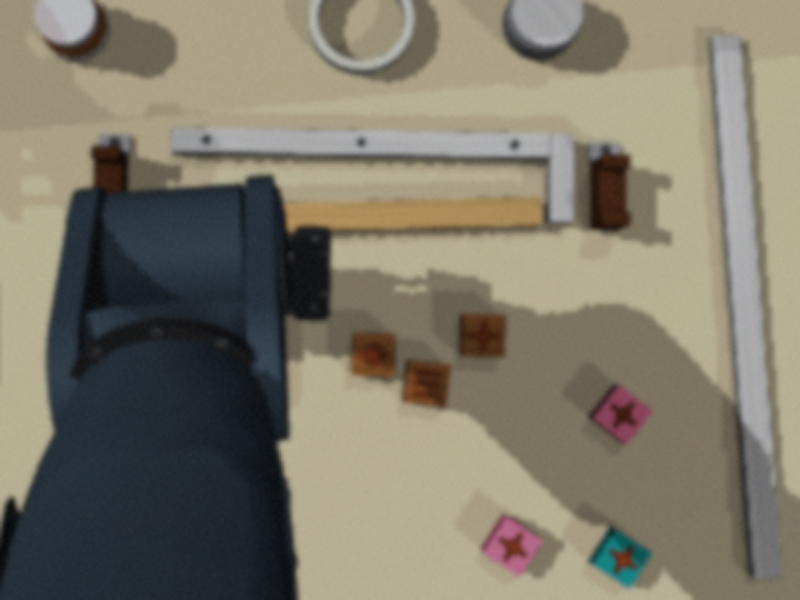

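Request:
step_arm:
  commands:
    - [[0,0,0],[-0.01,0,0.002],0]
    - [[0,0,0],[-0.018,0,0.002],0]
    - [[0,0,0],[-0.023,0,0.002],0]
    - [[0,0,0],[-0.028,0,0.002],0]
    - [[0,0,0],[-0.032,0,0.002],0]
    - [[0,0,0],[-0.036,0,0.002],0]
    - [[0,0,0],[-0.04,0,0.002],0]
    - [[0,0,0],[-0.044,0,0.002],0]
    - [[0,0,0],[-0.048,0,0.002],0]
    - [[0,0,0],[-0.052,0,0.002],0]
    - [[0,0,0],[-0.056,0,0.002],0]
    - [[0,0,0],[-0.059,0,0.002],0]

```text
clock: 3.88
tool_pos: [0.6057, 0.0843, 0.0106]
tcp_rot: [0.032, 3.138, 0.001]
force: [-1.0, 1.1, 0.5]
opening: 0.0006
```

```bash
python3 -c "
from h import *
st();snap('side','s2',(280,170,480,350),4)"
```

```text
t 3.88 pos [0.6057 0.0843 0.0106] yaw of tool y 88.84 F [-1.   1.1  0.5] T [0.02 0.13 0.03] op 0.0006
```

View pics/s2.png

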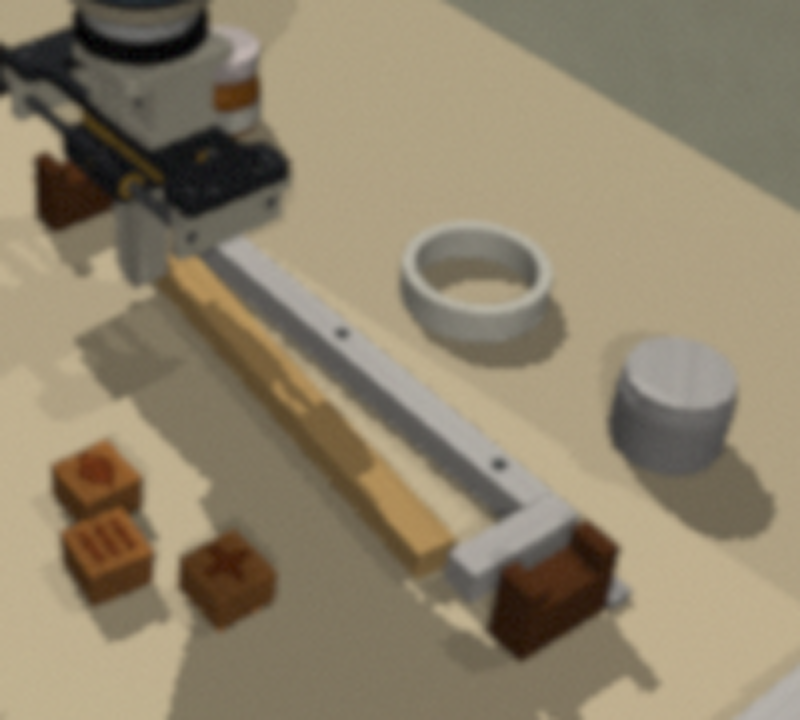

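```bash
python3 -c "
from h import *
snap('top','t3',(180,140,500,380),2.5)
go(.555,-.16,.07,88.8)
find(['strip_c','block1_c'],'top')"
```

```text
t 3.98 pos [0.6057 0.0843 0.0106] yaw of tool y 88.84 F [ 0.3  0.4 -0.8] T [-0.01  0.01 -0.02] op 0.0007
turn [0.0, 0.004, 0.001] shift [0.0455, -0.2452, -0.0597] rows>= 6.2
top strip_c 0.61 [ 0.6153 -0.0386  0.0089]
```

Request:
step_arm:
  commands:
    - [[0,0,0],[0.03,0,0],0]
    - [[0,0,0],[0.0507,0,-0.04],0]
    - [[0,0,0],[0.0507,-0.02,-0.06],0]
    - [[0,0,0],[0.0507,-0.06,-0.06],0]
    - [[0,0,0],[0.0507,-0.1,-0.06],0]
    - [[0,0,0],[0.0507,-0.14,-0.06],0]
    - [[0,0,0],[0.0507,-0.18,-0.06],0]
    - [[0,0,0],[0.0507,-0.22,-0.06],0]
    - [[0,0,0],[0.0507,-0.244,-0.06],0]
    - [[0,0,0],[0.0507,-0.244,-0.06],0]
    - [[0,0,0],[0.0507,-0.244,-0.06],0]

```text
clock: 5.0
tool_pos: [0.5491, -0.1595, 0.0702]
tcp_rot: [0.035, 3.138, 0.001]
force: [-0.2, 0.3, -0.4]
opening: 0.0005
```

```bash
python3 -c "
from h import *
snap('top','t3b',(180,140,500,380),2.5)
go(.552,-.16,.009,88.8)"
```

```text
t 5.05 pos [ 0.5491 -0.1584  0.0702] yaw of tool y 88.8 F [ 0.6 -0.2  0.3] T [ 0.04 -0.02  0.07] op 0.0002
turn [0.001, 0.003, -0.0] shift [-0.0027, -0.0016, 0.0612] rows>= 1.5
```

View pics/t3b.png

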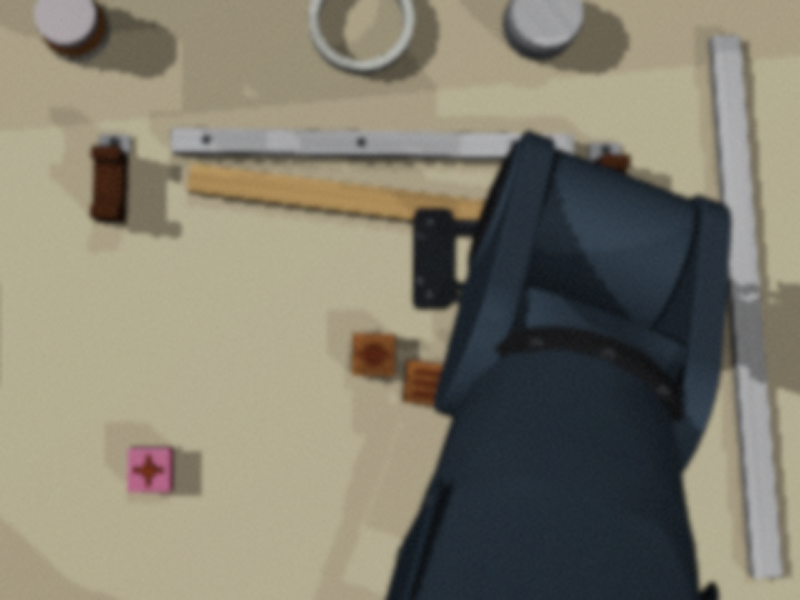

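Request:
step_arm:
  commands:
    - [[0,0,0],[-0.0,0,0.03],0]
    - [[0,0,0],[-0.0,0,0.06],0]
    - [[0,0,0],[-0.005,0,0.0612],0]
    - [[0,0,0],[-0.015,0,0.0612],0]
    - [[0,0,0],[-0.023,0,0.0612],0]
    - [[0,0,0],[-0.03,0,0.0612],0]
    - [[0,0,0],[-0.036,0,0.0612],0]
    - [[0,0,0],[-0.042,0,0.0612],0]
    - [[0,0,0],[-0.048,0,0.0612],0]
    - [[0,0,0],[-0.054,0,0.0612],0]
    - [[0,0,0],[-0.058,0,0.0612],0]
    - [[0,0,0],[-0.06,0,0.0612],0]

```text
clock: 6.05
tool_pos: [0.6099, -0.1596, 0.0092]
tcp_rot: [0.033, 3.138, 0.001]
force: [-0.6, -0.2, 0.8]
opening: 0.0003
```

```bash
python3 -c "
from h import *
st();snap('side','s3',(280,170,480,350),4)"
```

```text
t 6.05 pos [ 0.6099 -0.1596  0.0092] yaw of tool y 88.8 F [-0.6 -0.2  0.8] T [-0.    0.09  0.02] op 0.0003
```

View pics/s3.png

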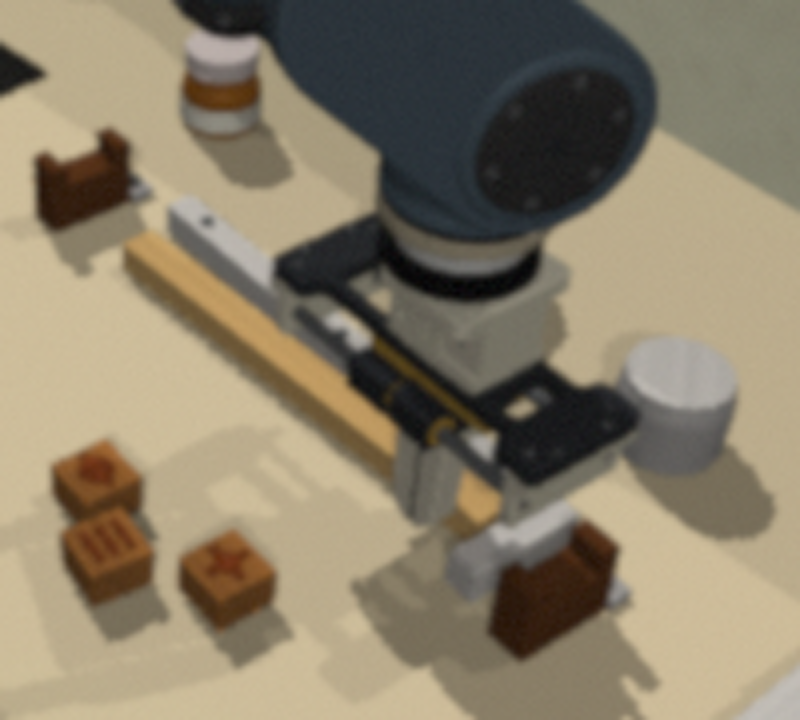

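Request:
step_arm:
  commands:
    - [[0,0,0],[-0.0015,0,0],0]
    - [[0,0,0],[-0.003,0,0],0]
    - [[0,0,0],[-0.004,0,0],0]
    - [[0,0,0],[-0.005,0,0],0]
    - [[0,0,0],[-0.006,0,0],0]
    - [[0,0,0],[-0.007,0,0],0]
    - [[0,0,0],[-0.007,0,0],0]

```text
clock: 6.68
tool_pos: [0.615, -0.159, 0.0088]
tcp_rot: [-0.033, -3.14, -0.004]
force: [-8.8, 2.8, 6.3]
opening: 0.0005
```

Request:
step_arm:
  commands:
    - [[0,0,0],[-0.001,0,0],0]
    - [[0,0,0],[-0.002,0,0],0]
    - [[0,0,0],[-0.002,0,0],0]

```text
clock: 6.93
tool_pos: [0.6151, -0.1588, 0.0086]
tcp_rot: [-0.033, -3.135, -0.005]
force: [-12.3, 0.8, 8.1]
opening: 0.0006
```

```bash
python3 -c "
from h import *
go(.585,.085,.07,88.8)"
```

```text
t 6.93 pos [ 0.6151 -0.1588  0.0086] yaw of tool y 88.81 F [-12.3   0.8   8.1] T [0.11 2.08 0.04] op 0.0006
turn [0.003, -0.006, 0.0] shift [0.0355, 0.2433, -0.0604] rows>= 6.1
```

Request:
step_arm:
  commands:
    - [[0,0,0],[0.03,0,0],0]
    - [[0,0,0],[0.033,0,-0.04],0]
    - [[0,0,0],[0.033,0.02,-0.06],0]
    - [[0,0,0],[0.033,0.06,-0.06],0]
    - [[0,0,0],[0.033,0.1,-0.06],0]
    - [[0,0,0],[0.033,0.14,-0.06],0]
    - [[0,0,0],[0.033,0.18,-0.06],0]
    - [[0,0,0],[0.033,0.22,-0.06],0]
    - [[0,0,0],[0.033,0.244,-0.06],0]
    - [[0,0,0],[0.033,0.244,-0.06],0]
    - [[0,0,0],[0.033,0.244,-0.06],0]

```text
clock: 7.85
tool_pos: [0.5875, 0.0866, 0.0696]
tcp_rot: [-0.029, -3.136, -0.005]
force: [-0.3, 0.2, 0.4]
opening: 0.0002
```

```bash
python3 -c "
from h import *
go(.585,.085,.009,88.8)
snap('side','s4',(280,170,480,350),4)"
```

```text
t 7.85 pos [0.5875 0.0866 0.0696] yaw of tool y 88.94 F [-0.3  0.2  0.4] T [ 0.07  0.03 -0.04] op 0.0002
turn [0.003, -0.006, 0.003] shift [0.0022, -0.0018, 0.0606] rows>= 1.5
```

View pics/s4.png

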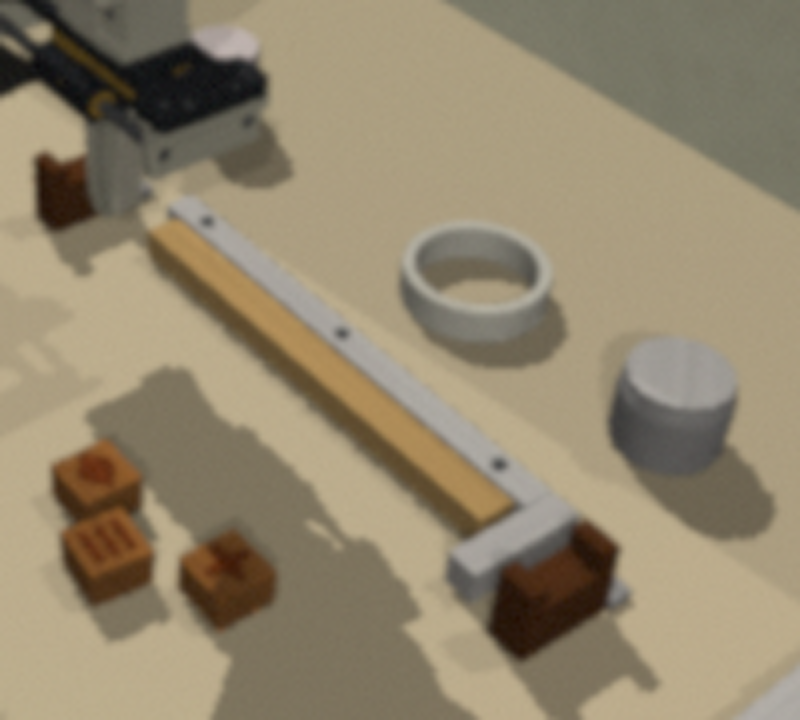

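Request:
step_arm:
  commands:
    - [[0.003,-0.006,0],[0.002,-0.002,0.03],0]
    - [[0.003,-0.006,0],[0.002,-0.002,0.0606],0]
    - [[0.003,-0.006,0],[-0.005,-0.002,0.0606],0]
    - [[0.003,-0.006,0],[-0.012,-0.002,0.0606],0]
    - [[0.003,-0.006,0],[-0.02,-0.002,0.0606],0]
    - [[0.003,-0.006,0],[-0.024,-0.002,0.0606],0]
    - [[0.003,-0.006,0],[-0.027,-0.002,0.0606],0]
    - [[0.003,-0.006,0],[-0.029,-0.002,0.0606],0]
    - [[0.003,-0.006,0],[-0.031,-0.002,0.0606],0]
    - [[0.003,-0.006,0],[-0.033,-0.002,0.0606],0]
    - [[0.003,-0.006,0],[-0.033,-0.002,0.0606],0]

```text
clock: 8.82
tool_pos: [0.6197, 0.0831, 0.0089]
tcp_rot: [-0.031, -3.14, 0.0]
force: [-2.9, -0.2, 1.2]
opening: 0.0005
```

Request:
step_arm:
  commands:
    - [[0,0,0],[-0.001,0,0],0]
    - [[0,0,0],[-0.0015,0,0],0]
    - [[0,0,0],[-0.0015,0,0],0]

```text
clock: 9.07
tool_pos: [0.6198, 0.0831, 0.0088]
tcp_rot: [-0.031, -3.137, 0.0]
force: [-7.8, -0.5, 6.1]
opening: 0.0003
```

```bash
python3 -c "
from h import *
go(.516,.347,.15,90.7)"
```

```text
t 9.07 pos [0.6198 0.0831 0.0088] yaw of tool y 88.87 F [-7.8 -0.5  6.1] T [-0.04  1.47 -0.05] op 0.0003
turn [-0.0, -0.005, -0.032] shift [0.1096, 0.2618, -0.1407] rows>= 7.6
```

Request:
step_arm:
  commands:
    - [[0,0,0],[0.03,0,0],0.06]
    - [[0,0,0.033],[0.06,0.02,-0.04],0.06]
    - [[0,0,0.033],[0.08,0.05,-0.08],0.06]
    - [[0,0,0.033],[0.1,0.09,-0.12],0.06]
    - [[0,0,0.033],[0.1,0.13,-0.14],0.06]
    - [[0,0,0.033],[0.1,0.17,-0.14],0.06]
    - [[0,0,0.033],[0.1,0.21,-0.14],0.06]
    - [[0,0,0.033],[0.1,0.25,-0.14],0.06]
    - [[0,0,0.033],[0.1,0.264,-0.14],0.06]
    - [[0,0,0.033],[0.1,0.264,-0.14],0.06]

```text
clock: 9.9
tool_pos: [0.5251, 0.3549, 0.15]
tcp_rot: [-0.077, -3.138, -0.004]
force: [-0.4, 0.1, 0.3]
opening: 0.0592
```

Run:
```python
from jig import *
st()
snap('side','s5',(280,170,480,350),4)
for n in ('top','side'):
    bot.camera(n) if n=='top' else None
    find(['straightedge_grip','strip_c'],n)
snap('top','t5',(210,180,440,320),3.4)
```

```text
t 9.9 pos [0.5251 0.3549 0.15  ] yaw of tool y 87.2 F [-0.4  0.1  0.3] T [ 0.02 -0.01 -0.04] op 0.0592
top straightedge_grip 0.6 [0.5183 0.3485 0.0491]
top strip_c 0.59 [ 0.6415 -0.0368  0.0096]
side straightedge_grip 0.72 [0.5144 0.3475 0.0491]
side straightedge_grip 0.28 [ 0.6144 -0.2464  0.0337]
side strip_c 0.69 [ 0.6396 -0.0378  0.011 ]
```

View pics/t5.png

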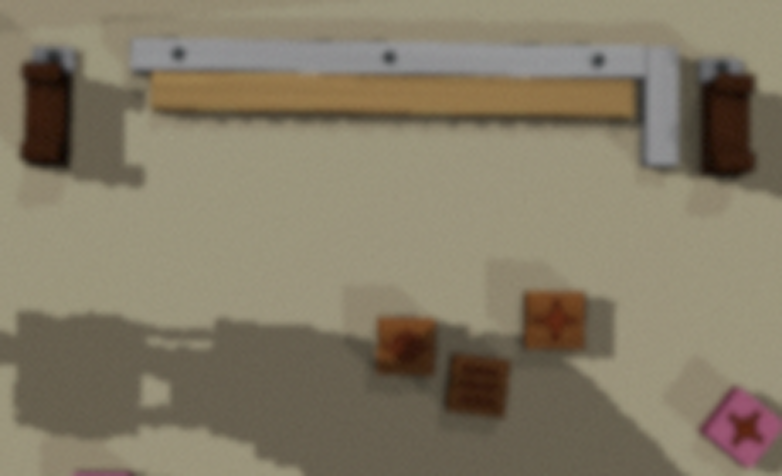

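View pics/s5.png

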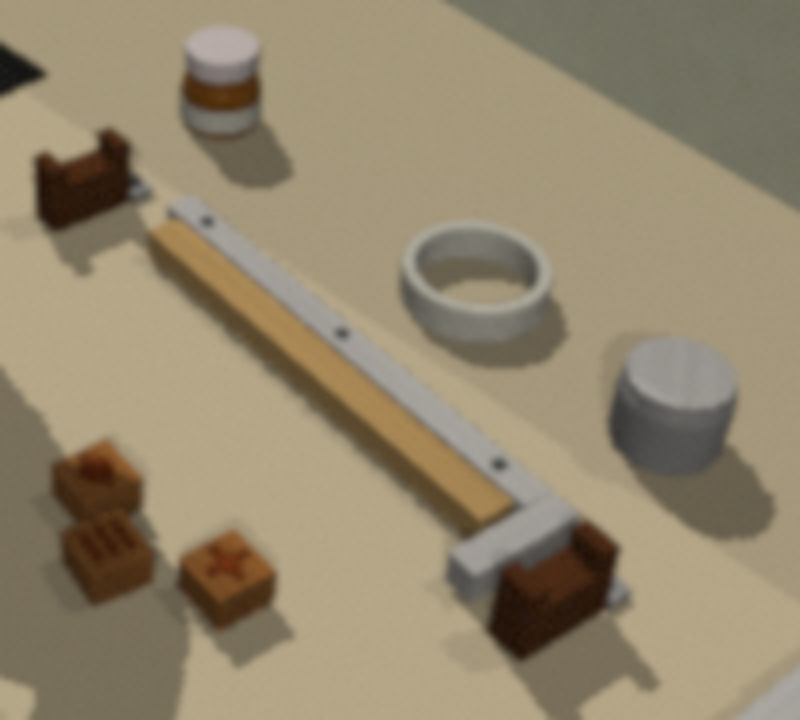

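```bash
python3 -c "
from h import *
go(.5163,.348,.032,90.7)"
```

```text
t 10.25 pos [0.526  0.3477 0.1492] yaw of tool y 86.89 F [-0.  -0.5 -0.1] T [0.02 0.04 0.01] op 0.0599
turn [-0.0, -0.005, -0.066] shift [0.0091, -0.0002, 0.1173] rows>= 2.8
```

Request:
step_arm:
  commands:
    - [[0,-0.005,-0.066],[0.009,0,0.02],0.06]
    - [[0,-0.005,-0.066],[0.009,0,0.05],0.06]
    - [[0,-0.005,-0.066],[0.009,0,0.08],0.06]
    - [[0,-0.005,-0.066],[0.009,0,0.105],0.06]
    - [[0,-0.005,-0.066],[0.009,0,0.1173],0.06]
    - [[0,-0.005,-0.066],[0.009,0,0.1173],0.06]
    - [[0,-0.005,-0.066],[0.009,0,0.1173],0.06]

```text
clock: 10.83
tool_pos: [0.5168, 0.3478, 0.0325]
tcp_rot: [-0.017, 3.141, -0.001]
force: [0.0, -1.0, 0.6]
opening: 0.0602
```

```bash
python3 -c "
from h import *
go(.5163,.348,.031,90.7)
snap('side','s6',(160,120,320,240),5)"
```

```text
t 10.83 pos [0.5168 0.3478 0.0325] yaw of tool y 90.63 F [ 0.  -1.   0.6] T [-0.01 -0.01 -0.02] op 0.0602
turn [-0.001, 0.0, -0.001] shift [0.0005, 0.0002, 0.0015] rows>= 0.0
```

View pics/s6.png

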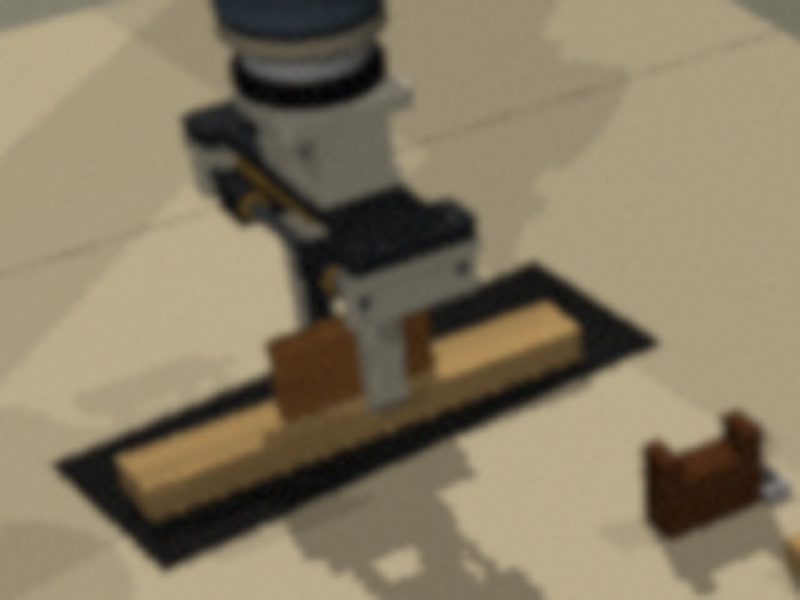

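Request:
step_arm:
  commands:
    - [[0,0,0],[0,0,0.0015],0]
    - [[0,0,0],[0,0,0.0015],0]
    - [[0,0,0],[0,0,0.0015],0]
    - [[0,0,0],[0,0,0.0015],0]
    - [[0,0,0],[0,0,0.0015],0]
    - [[0,0,0],[0,0,0.0015],0]
    - [[0,0,0],[0,0,0.0015],0]
    - [[0,0,0],[0,0,0.0015],0]
  grip_force: 50

```text
clock: 11.55
tool_pos: [0.5172, 0.3483, 0.0319]
tcp_rot: [-0.018, 3.14, 0.001]
force: [-0.8, -0.3, -0.1]
opening: 0.0157
```

Request:
step_arm:
  commands:
    - [[0,0,0],[0,0,-0.02],0]
    - [[0,0,0],[0,0,-0.04],0]
    - [[0,0,0],[0,0,-0.06],0]
    - [[0,0,0],[0,0,-0.06],0]

```text
clock: 11.88
tool_pos: [0.5186, 0.3491, 0.0953]
tcp_rot: [-0.018, 3.136, 0.004]
force: [0.2, 0.4, -2.4]
opening: 0.0159
```

```bash
python3 -c "
from h import *
st()
snap('side','s7',(160,100,400,280),3.3)
snap('top','t7',(80,150,280,350),3)"
```

```text
t 11.88 pos [0.5186 0.3491 0.0953] yaw of tool y 90.65 F [ 0.2  0.4 -2.4] T [ 0.07 -0.    0.01] op 0.0159
```

View pics/s7.png

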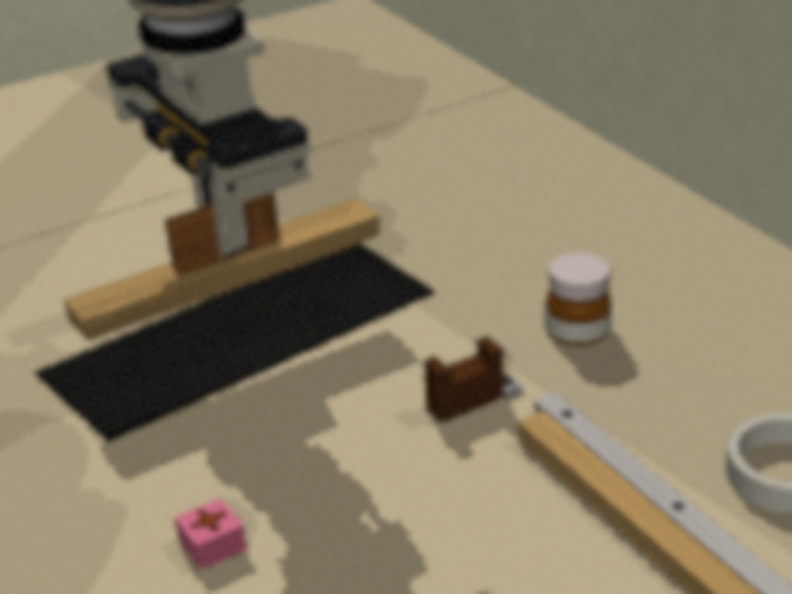

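View pics/t7.png

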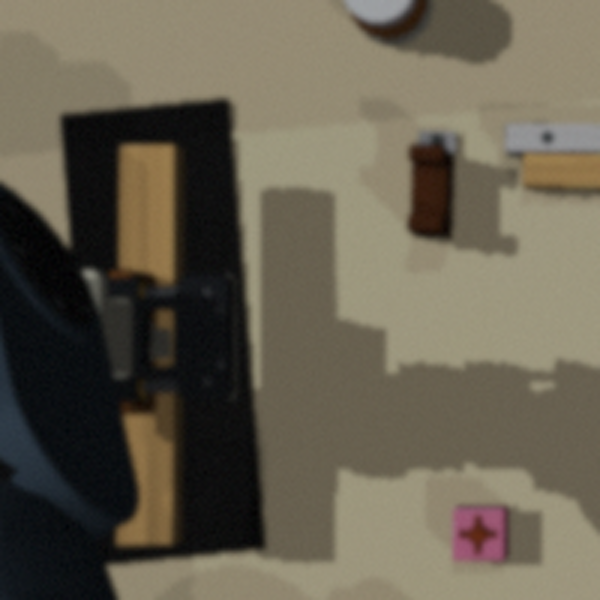

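```bash
python3 -c "
from h import *
P=back('top',[(118/3+80,143/3+150),(176/3+80,143/3+150),(175/3+80,546/3+150),(116/3+80,546/3+150)],.0873);print(P.round(4),P.mean(0))
c=lambda u,v:(u/2.5+180,v/2.5+140)
print(back('top',[c(622,414),c(513,546),c(622,558),c(150,470)],.024).round(3))
go(.400,-.065,.095,-1.18)"
```

```text
[[0.6484 0.3653 0.0873]
 [0.6482 0.3277 0.0873]
 [0.3874 0.3241 0.0873]
 [0.3877 0.3617 0.0873]] [0.51792829 0.34467501 0.0873    ]
[[ 0.43  -0.254  0.024]
 [ 0.323 -0.162  0.024]
 [ 0.312 -0.252  0.024]
 [ 0.387  0.137  0.024]]
t 11.98 pos [0.5171 0.3482 0.0917] yaw of tool y 90.65 F [ 0.1  0.5 -1.9] T [ 0.11 -0.01 -0.03] op 0.0157
turn [0.002, 0.001, 1.603] shift [0.1217, -0.4118, -0.0038] rows>= 12.8
```

Request:
step_arm:
  commands:
    - [[0,0,0.12],[0.0,-0.03,-0.01],0]
    - [[0,0,0.24],[0.01,-0.07,-0.01],0]
    - [[0,0,0.36],[0.02,-0.11,-0.01],0]
    - [[0,0,0.48],[0.03,-0.15,-0.01],0]
    - [[0,0,0.6],[0.04,-0.19,-0.01],0]
    - [[0,0,0.72],[0.05,-0.22,-0.01],0]
    - [[0,0,0.84],[0.06,-0.25,-0.01],0]
    - [[0,0,0.96],[0.07,-0.28,-0.01],0]
    - [[0,0,1.08],[0.08,-0.31,-0.01],0]
    - [[0,0,1.2],[0.09,-0.34,-0.01],0]
    - [[0,0,1.32],[0.1,-0.37,-0.01],0]
    - [[0,0,1.44],[0.11,-0.39,-0.01],0]

```text
clock: 12.98
tool_pos: [0.4101, -0.0448, 0.1001]
tcp_rot: [-2.066, -2.366, -0.001]
force: [-0.0, -0.3, -1.5]
opening: 0.0158
```

```bash
python3 -c "
from h import *
go(.400,-.065,.095,-1.18)"
```

```text
t 12.98 pos [ 0.4101 -0.0448  0.1001] yaw of tool y 7.76 F [-0.  -0.3 -1.5] T [-0.05  0.03 -0.03] op 0.0158
turn [0.0, -0.001, 0.156] shift [-0.0187, -0.0127, 0.0051] rows>= 1.2
```

Request:
step_arm:
  commands:
    - [[0,0,0.156],[-0.0187,-0.0127,0.005],0]
    - [[0,0,0.156],[-0.0187,-0.0127,0.005],0]
    - [[0,0,0.156],[-0.0187,-0.0127,0.005],0]
    - [[0,0,0.156],[-0.0187,-0.0127,0.005],0]

```text
clock: 13.32
tool_pos: [0.3996, -0.0649, 0.0944]
tcp_rot: [-2.241, -2.199, 0.0]
force: [0.1, 0.7, -2.1]
opening: 0.0158
```

```bash
python3 -c "
from h import *
snap('top','t8',(180,140,500,380),2.5);snap('side','s8',(160,100,480,400),2.4)
go(.400,-.065,.030,-1.18)"
```

```text
t 13.42 pos [ 0.4    -0.0645  0.0947] yaw of tool y -1.04 F [-0.8  1.2 -1.2] T [-0.06  0.04 -0.04] op 0.0154
turn [-0.001, -0.001, 0.002] shift [-0.0005, 0.0001, 0.0647] rows>= 1.6
```

View pics/t8.png

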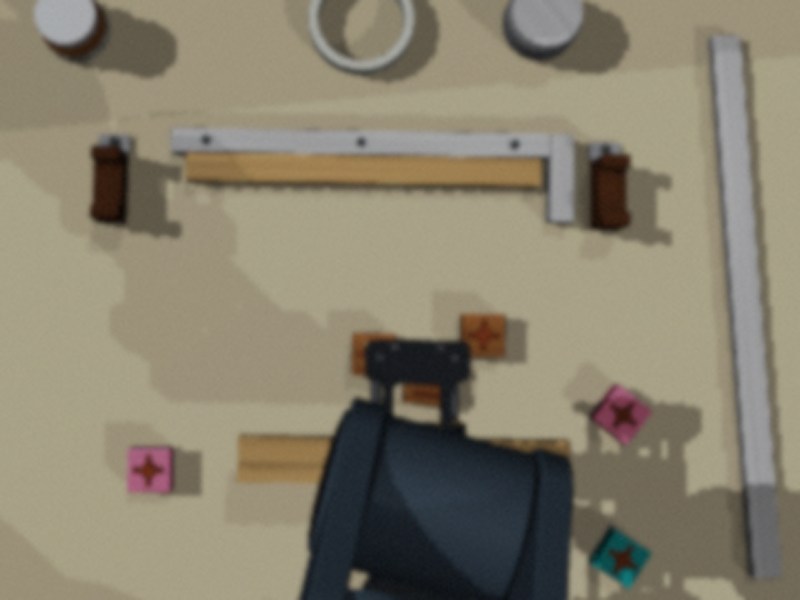

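View pics/s8.png

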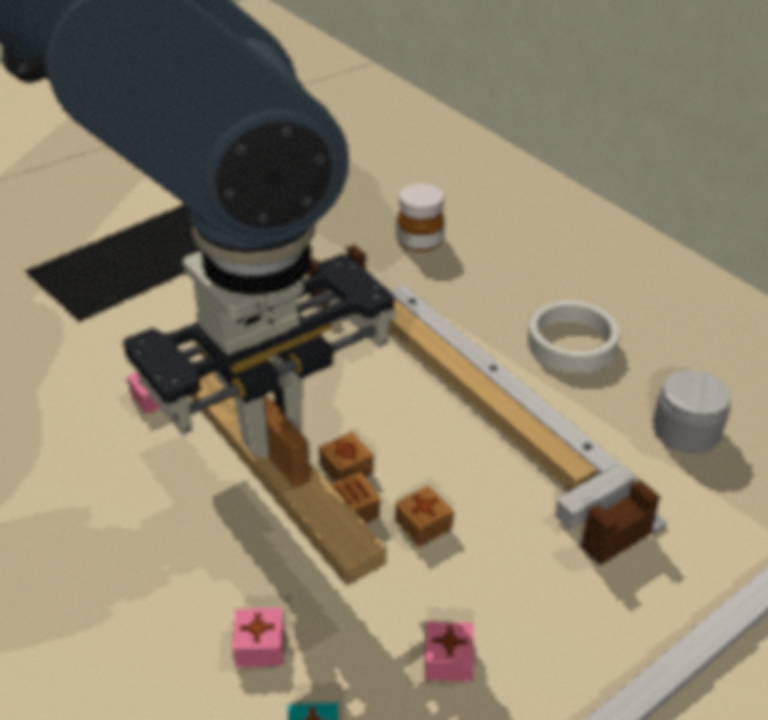

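Request:
step_arm:
  commands:
    - [[0,0,0.002],[0,0,0.03],0]
    - [[0,0,0.002],[0,0,0.055],0]
    - [[0,0,0.002],[0,0,0.0647],0]
    - [[0,0,0.002],[0,0,0.0647],0]
    - [[0,0,0.002],[0,0,0.0647],0]

```text
clock: 13.83
tool_pos: [0.3999, -0.0639, 0.0295]
tcp_rot: [-2.24, -2.2, 0.0]
force: [0.5, 0.0, -2.2]
opening: 0.0156
```

```bash
python3 -c "
from h import *
go(.400,-.0645,.030,-1.18)
snap('side','s9',(200,150,420,350),3.4)"
```

```text
t 13.83 pos [ 0.3999 -0.0639  0.0295] yaw of tool y -1.04 F [ 0.5  0.  -2.2] T [-0.03  0.08  0.01] op 0.0156
turn [-0.002, -0.001, 0.003] shift [-0.0006, 0.0001, -0.0005] rows>= 0.0
```

View pics/s9.png

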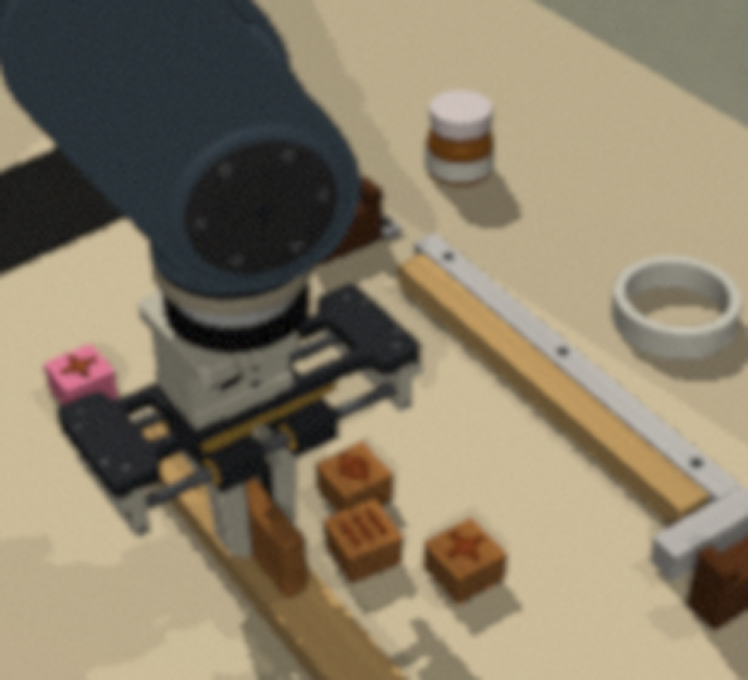

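Clear of everything; the three brown blocks lie in front of the blade. Sweep.

Request:
step_arm:
  commands:
    - [[0,0,0.003],[0,0.004,-0.0005],0]
    - [[0,0,0.003],[0,0.01,-0.0005],0]
    - [[0,0,0.003],[0,0.017,-0.0005],0]
    - [[0,0,0.003],[0,0.024,-0.0005],0]
    - [[0,0,0.003],[0,0.031,-0.0005],0]
    - [[0,0,0.003],[0,0.038,-0.0005],0]
    - [[0,0,0.003],[0,0.045,-0.0005],0]
    - [[0,0,0.003],[0,0.052,-0.0005],0]
    - [[0,0,0.003],[0,0.059,-0.0005],0]
    - [[0,0,0.003],[0,0.066,-0.0005],0]
    - [[0,0,0.003],[0,0.072,-0.0005],0]
    - [[0,0,0.003],[0,0.076,-0.0005],0]

```text
clock: 14.88
tool_pos: [0.4769, -0.0655, 0.0304]
tcp_rot: [-2.244, -2.197, -0.0]
force: [-0.8, -0.9, -1.2]
opening: 0.0156
```

```bash
python3 -c "
from h import *
go(.555,-.068,.030,-1.18)
snap('side','s10',(200,150,440,370),3.3)"
```

```text
t 14.88 pos [ 0.4769 -0.0655  0.0304] yaw of tool y -1.22 F [-0.8 -0.9 -1.2] T [-0.02  0.2  -0.03] op 0.0156
turn [-0.001, -0.001, -0.001] shift [-0.0009, 0.0781, 0.0003] rows>= 1.9
```

View pics/s10.png

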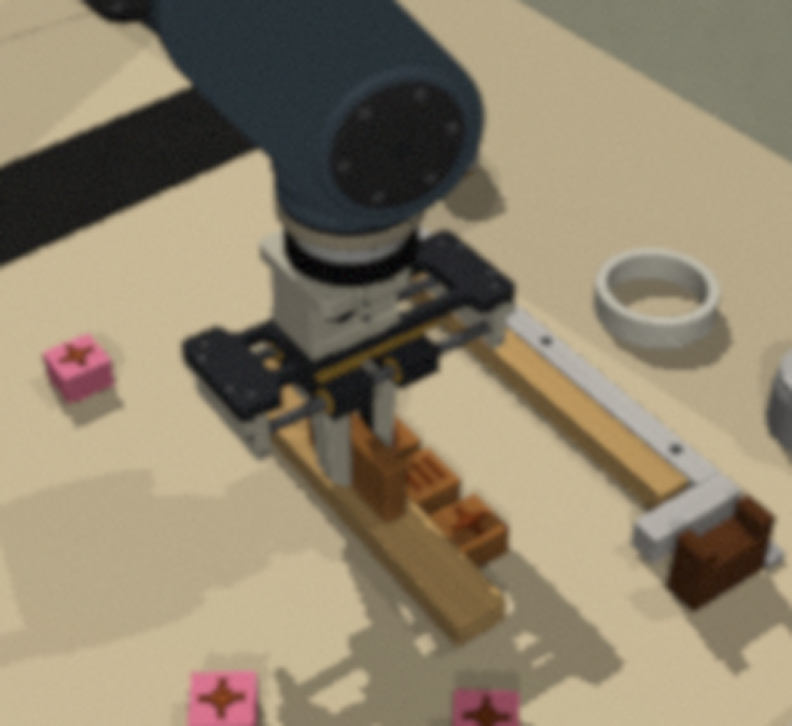

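Request:
step_arm:
  commands:
    - [[0,0,-0.001],[0,0.005,0],0]
    - [[0,0,-0.001],[0,0.012,0],0]
    - [[0,0,-0.001],[0,0.019,0],0]
    - [[0,0,-0.001],[0,0.026,0],0]
    - [[0,0,-0.001],[0,0.033,0],0]
    - [[0,0,-0.001],[0,0.04,0],0]
    - [[0,0,-0.001],[0,0.047,0],0]
    - [[0,0,-0.001],[0,0.054,0],0]
    - [[0,0,-0.001],[0,0.061,0],0]
    - [[0,0,-0.001],[0,0.068,0],0]
    - [[0,0,-0.001],[0,0.074,0],0]
    - [[0,0,-0.001],[0,0.079,0],0]

```text
clock: 15.93
tool_pos: [0.5571, -0.0672, 0.0304]
tcp_rot: [-2.244, -2.198, -0.001]
force: [-0.2, 0.1, -2.5]
opening: 0.0159
```

Request:
step_arm:
  commands:
    - [[0,0,0],[0,0.003,0],0]
    - [[0,0,0],[0,0.006,0],0]
    - [[0,0,0],[0,0.008,0],0]
    - [[0,0,0],[0,0.01,0],0]
    - [[0,0,0],[0,0.011,0],0]
    - [[0,0,0],[0,0.012,0],0]
    - [[0,0,0],[0,0.012,0],0]

```text
clock: 16.52
tool_pos: [0.5692, -0.0675, 0.0305]
tcp_rot: [-2.244, -2.198, -0.001]
force: [-0.6, -0.4, -1.4]
opening: 0.0153
```

```bash
python3 -c "
from h import *
st()
snap('side','s11',(260,170,440,335),4)"
```

```text
t 16.52 pos [ 0.5692 -0.0675  0.0305] yaw of tool y -1.17 F [-0.6 -0.4 -1.4] T [-0.1   0.07 -0.07] op 0.0153
```

View pics/s11.png

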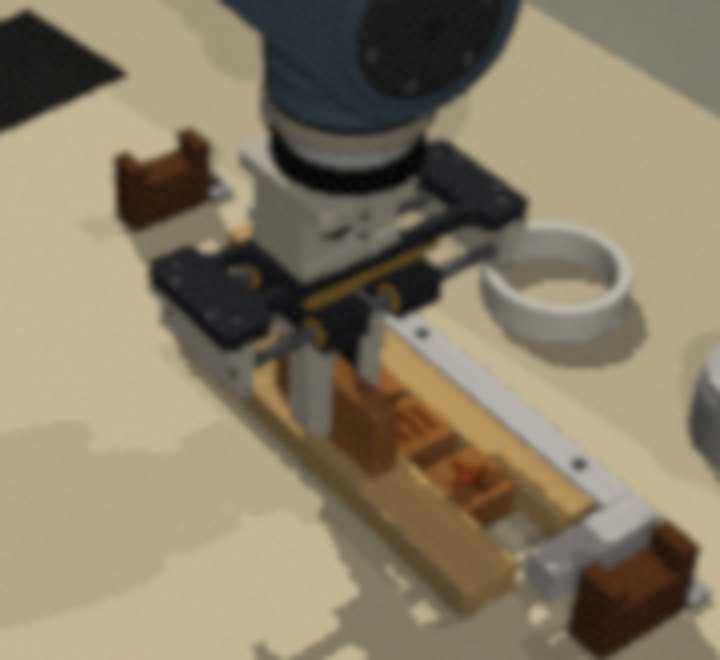

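Request:
step_arm:
  commands:
    - [[0,0,0],[0,0.001,0],0]
    - [[0,0,0],[0,0.002,0],0]
    - [[0,0,0],[0,0.003,0],0]
    - [[0,0,0],[0,0.004,0],0]
    - [[0,0,0],[0,0.004,0],0]

```text
clock: 16.98
tool_pos: [0.572, -0.0676, 0.0302]
tcp_rot: [-2.242, -2.197, 0.002]
force: [-6.0, -1.0, -0.7]
opening: 0.0156
```

Request:
step_arm:
  commands:
    - [[0,0,0],[0,0.0015,0],0]
    - [[0,0,0],[0,0.0025,0],0]
    - [[0,0,0],[0,0.0025,0],0]
    - [[0,0,0],[0,0.0025,0],0]

```text
clock: 17.32
tool_pos: [0.5721, -0.0674, 0.0296]
tcp_rot: [-2.238, -2.194, 0.008]
force: [-11.3, -0.9, 4.1]
opening: 0.0155
```

```bash
python3 -c "
from h import *
st()
snap('side','s12',(320,210,440,335),6)"
```

```text
t 17.32 pos [ 0.5721 -0.0674  0.0296] yaw of tool y -1.13 F [-11.3  -0.9   4.1] T [-0.27  2.13  0.04] op 0.0155
```

View pics/s12.png

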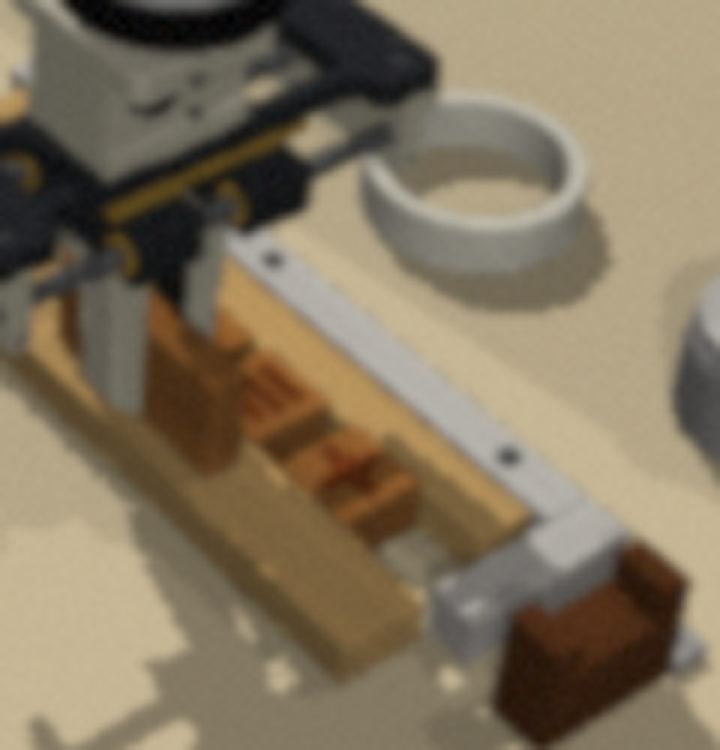

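```bash
python3 -c "
from jig import *
print(J([-.158,.06,0]),J([-.158,-.034,0]))
x,y,_=J([-.158,.06,0])[0]
go(x,y,.10,88.82)"
```

```text
[[0.49326311 0.02472617 0.        ]] [[ 0.49133625 -0.06925408  0.        ]]
t 17.37 pos [ 0.5721 -0.0674  0.0296] yaw of tool y -1.13 F [-10.4  -1.7   3.4] T [-0.19  2.09  0.05] op 0.0156
turn [-0.006, -0.008, -1.57] shift [0.0907, -0.0813, -0.0696] rows>= 12.6
```

Request:
step_arm:
  commands:
    - [[0,0,0],[0,-0.01,0],0]
    - [[0,0,0],[0,-0.03,0],0]
    - [[0,0,0],[0,-0.05,-0.01],0]
    - [[0,0,0],[0,-0.06,-0.045],0]
    - [[0,0,0],[0,-0.07,-0.07],0]
    - [[0,0,-0.12],[-0.01,-0.08,-0.07],0]
    - [[0,0,-0.24],[-0.03,-0.08,-0.07],0]
    - [[0,0,-0.36],[-0.05,-0.08,-0.07],0]
    - [[0,0,-0.48],[-0.07,-0.08,-0.07],0]
    - [[0,0,-0.6],[-0.09,-0.08,-0.07],0]
    - [[0,0,-0.72],[-0.091,-0.08,-0.07],0]
    - [[0,0,-0.84],[-0.091,-0.08,-0.07],0]

```text
clock: 18.37
tool_pos: [0.4911, -0.1582, 0.1002]
tcp_rot: [-1.142, -2.918, 0.002]
force: [-0.3, 0.6, -1.8]
opening: 0.0155
```

```bash
python3 -c "
from jig import *
x,y,_=J([-.158,.06,0])[0]
go(x,y,.10,88.82)"
```

```text
t 18.37 pos [ 0.4911 -0.1582  0.1002] yaw of tool y 47.24 F [-0.3  0.6 -1.8] T [ 0.05 -0.02  0.03] op 0.0155
turn [-0.002, -0.008, -0.726] shift [0.1226, 0.1357, 0.0005] rows>= 5.8
```

Request:
step_arm:
  commands:
    - [[0,0,-0.12],[0.025,0.025,0],0]
    - [[0,0,-0.24],[0.05,0.05,0],0]
    - [[0,0,-0.36],[0.075,0.075,0],0]
    - [[0,0,-0.48],[0.1,0.1,0],0]
    - [[0,0,-0.6],[0.1226,0.1357,0],0]
    - [[-0.002,-0.008,-0.726],[0.1226,0.1357,0],0]
    - [[-0.002,-0.008,-0.726],[0.1226,0.1357,0],0]
    - [[-0.002,-0.008,-0.726],[0.1226,0.1357,0],0]
    - [[-0.002,-0.008,-0.726],[0.1226,0.1357,0],0]
    - [[-0.002,-0.008,-0.726],[0.1226,0.1357,0],0]

```text
clock: 19.2
tool_pos: [0.4933, 0.0237, 0.1005]
tcp_rot: [0.039, 3.141, 0.0]
force: [-0.2, -0.7, -2.3]
opening: 0.0156
```

```bash
python3 -c "
from jig import *
x,y,_=J([-.158,.06,0])[0]
go(x,y,.030,88.82)
snap('top','t13',(180,140,500,380),2.5);snap('side','s13',(260,170,440,335),4)"
```

```text
t 19.2 pos [0.4933 0.0237 0.1005] yaw of tool y 88.58 F [-0.2 -0.7 -2.3] T [ 0.04 -0.03 -0.  ] op 0.0156
turn [0.0, 0.0, -0.004] shift [0.0001, 0.001, 0.0705] rows>= 1.7
```

View pics/t13.png

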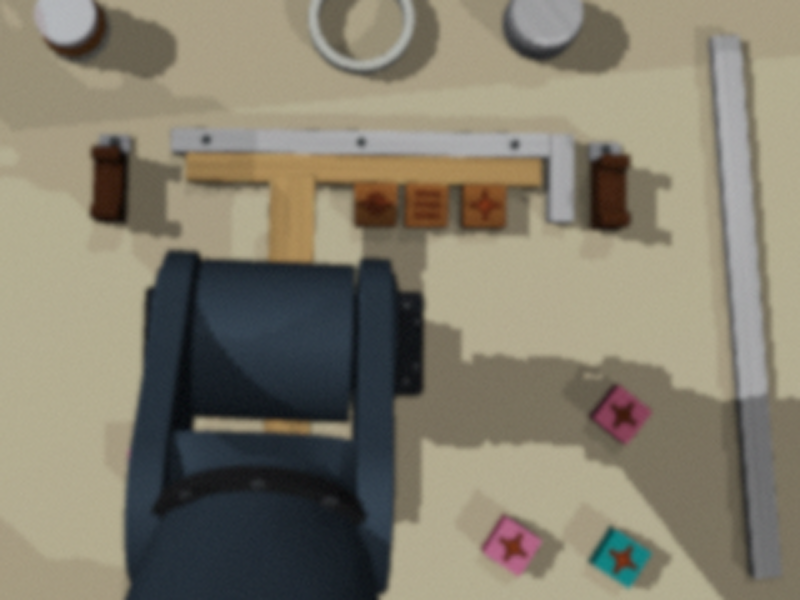

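View pics/s13.png

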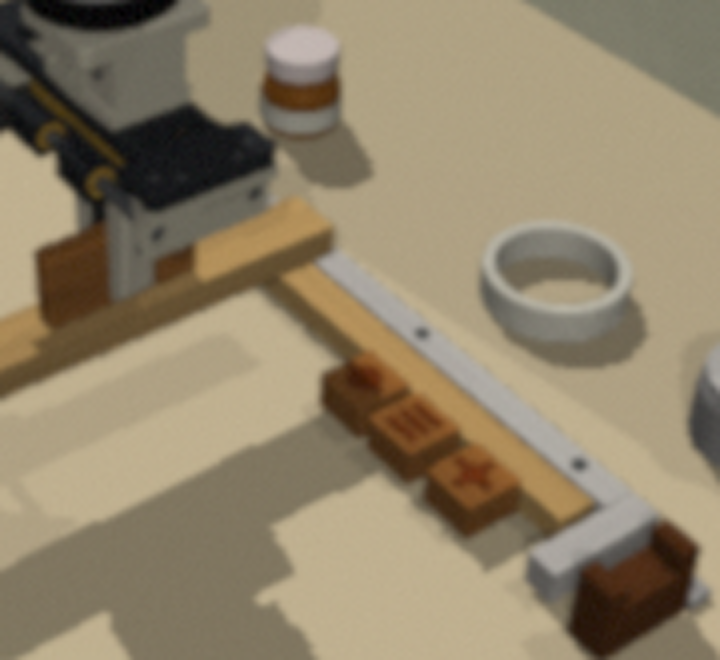

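Request:
step_arm:
  commands:
    - [[0,0,-0.004],[0,0,0.03],0]
    - [[0,0,-0.004],[0,0,0.06],0]
    - [[0,0,-0.004],[0,0,0.07],0]
    - [[0,0,-0.004],[0,0,0.07],0]
    - [[0,0,-0.004],[0,-0.004,0.07],0]
    - [[0,0,-0.004],[0,-0.009,0.07],0]
    - [[0,0,-0.004],[0,-0.014,0.07],0]
    - [[0,0,-0.004],[0,-0.018,0.07],0]
    - [[0,0,-0.004],[0,-0.022,0.07],0]
    - [[0,0,-0.004],[0,-0.026,0.07],0]

```text
clock: 20.13
tool_pos: [0.4929, -0.0027, 0.0309]
tcp_rot: [0.031, 3.141, 0.0]
force: [1.1, 0.4, -1.7]
opening: 0.0155
```

```bash
python3 -c "
from jig import *
x,y,_=J([-.158,-.03,0])[0]
go(x,y,.030,88.82)
snap('top','t14',(230,170,440,320),3.6)
snap('side','s14',(260,170,440,335),4)"
```

```text
t 20.13 pos [ 0.4929 -0.0027  0.0309] yaw of tool y 88.87 F [ 1.1  0.4 -1.7] T [ 0.02 -0.02  0.05] op 0.0155
turn [0.0, 0.001, 0.001] shift [0.0002, -0.0626, 0.0009] rows>= 1.5
```

View pics/t14.png

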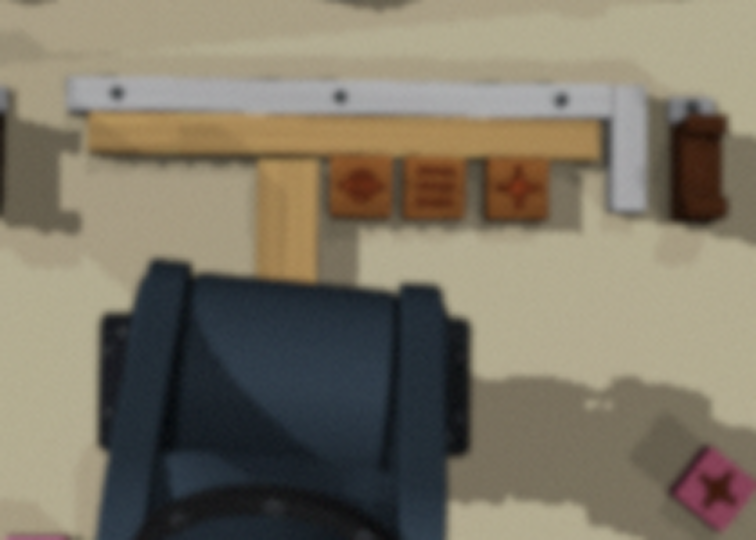

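View pics/s14.png

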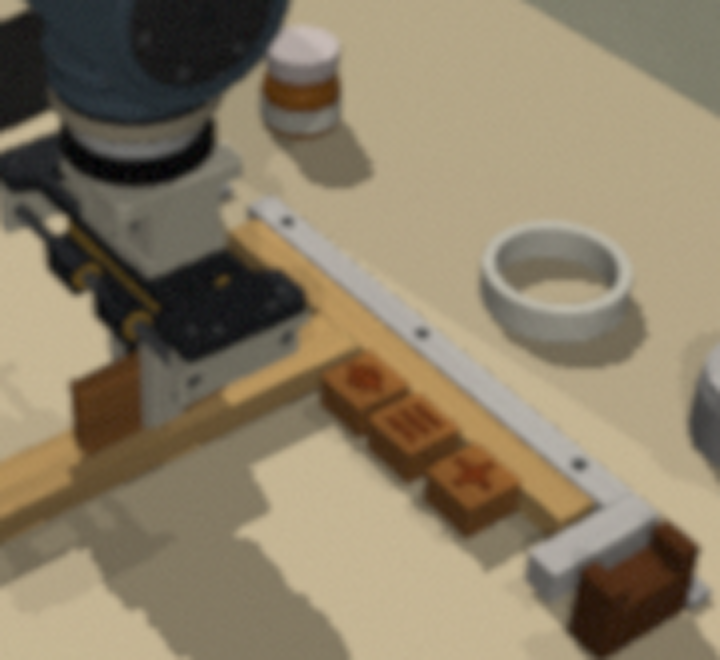

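Request:
step_arm:
  commands:
    - [[0,0,0],[0.001,-0.004,0.001],0]
    - [[0,0,0],[0.001,-0.008,0.001],0]
    - [[0,0,0],[0.001,-0.013,0.001],0]
    - [[0,0,0],[0.001,-0.018,0.001],0]
    - [[0,0,0],[0.001,-0.023,0.001],0]
    - [[0,0,0],[0.001,-0.028,0.001],0]
    - [[0,0,0],[0.001,-0.033,0.001],0]
    - [[0,0,0],[0.001,-0.038,0.001],0]
    - [[0,0,0],[0.001,-0.043,0.001],0]
    - [[0,0,0],[0.001,-0.048,0.001],0]
    - [[0,0,0],[0.001,-0.053,0.001],0]
    - [[0,0,0],[0.001,-0.056,0.001],0]

```text
clock: 21.23
tool_pos: [0.4907, -0.0594, 0.0297]
tcp_rot: [0.032, 3.141, 0.0]
force: [0.2, 0.4, -0.7]
opening: 0.0159
```

```bash
python3 -c "
from jig import *
x,y,_=J([-.158,-.034,0])[0]
go(x,y,.030,88.82)
snap('top','t15',(230,170,440,320),3.6)"
```

```text
t 21.23 pos [ 0.4907 -0.0594  0.0297] yaw of tool y 88.83 F [ 0.2  0.4 -0.7] T [0.12 0.03 0.1 ] op 0.0159
turn [0.0, 0.001, 0.0] shift [-0.0009, -0.0099, -0.0003] rows>= 0.2
```

View pics/t15.png

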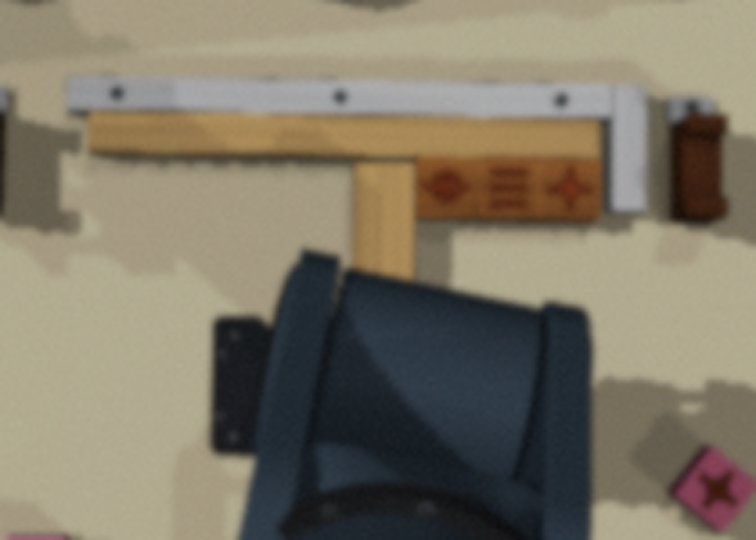

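Lovely; about 5 mm left. Creep with force watch.

Request:
step_arm:
  commands:
    - [[0,0,0],[0,-0.002,0],0]
    - [[0,0,0],[0,-0.004,0],0]
    - [[0,0,0],[0,-0.005,0],0]
    - [[0,0,0],[0,-0.006,0],0]
    - [[0,0,0],[0,-0.006,0],0]

```text
clock: 21.7
tool_pos: [0.4906, -0.0656, 0.0297]
tcp_rot: [0.032, 3.141, 0.0]
force: [0.3, -0.1, -2.5]
opening: 0.0155
```

Request:
step_arm:
  commands:
    - [[0,0,0],[0,-0.001,0],0]
    - [[0,0,0],[0,-0.002,0],0]
    - [[0,0,0],[0,-0.0025,0],0]
    - [[0,0,0],[0,-0.0025,0],0]

```text
clock: 22.03
tool_pos: [0.4903, -0.0677, 0.0297]
tcp_rot: [0.031, 3.141, 0.001]
force: [-0.6, 6.4, 0.4]
opening: 0.0158
```

Request:
step_arm:
  commands:
    - [[0,0,0],[0,-0.001,0],0]
    - [[0,0,0],[0,-0.0015,0],0]
    - [[0,0,0],[0,-0.0015,0],0]

```text
clock: 22.28
tool_pos: [0.4901, -0.0686, 0.0297]
tcp_rot: [-0.029, -3.141, -0.002]
force: [-0.8, 8.2, -0.0]
opening: 0.016
```

```bash
python3 -c "
from jig import *
x,y,_=J([-.158,-.034,0])[0]
go(x,y,.030,88.82)
snap('top','t16',(230,170,440,320),3.6);snap('side','s16',(260,170,440,335),4)"
```

```text
t 22.28 pos [ 0.4901 -0.0686  0.0297] yaw of tool y 88.93 F [-0.8  8.2 -0. ] T [ 1.55 -0.1   0.79] op 0.016
turn [0.001, -0.0, 0.002] shift [-0.0013, -0.0006, -0.0003] rows>= 0.0
```

View pics/t16.png

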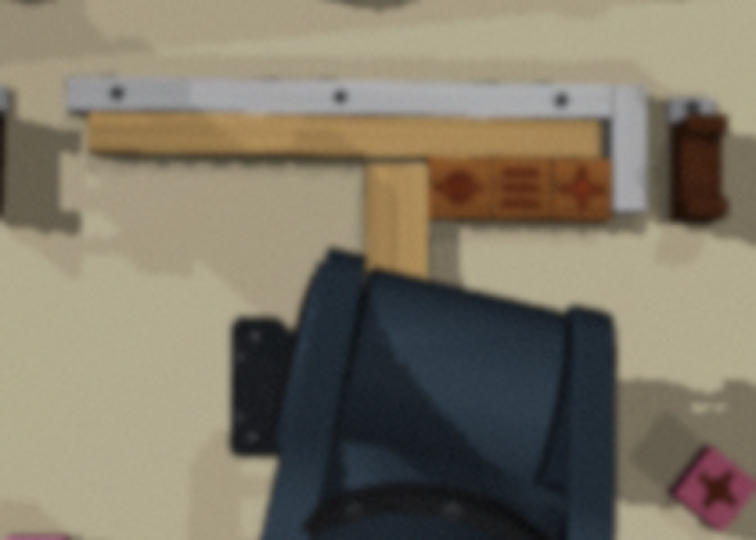

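View pics/s16.png

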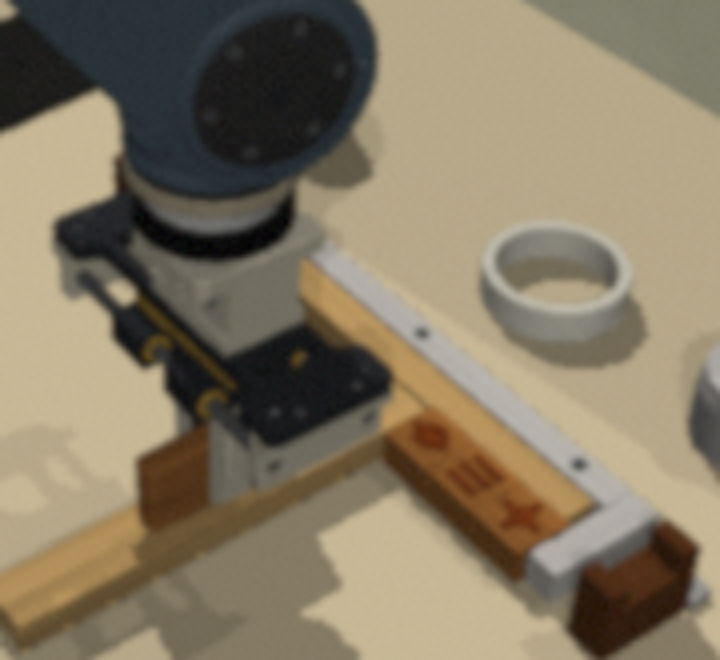

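Request:
step_arm:
  commands:
    - [[0,0,0],[0.0,0.004,0],0]
    - [[0,0,0],[0.0,0.015,0],0]
    - [[0,0,0],[0.002,0.035,0],0]
    - [[0,0,0],[0.005,0.06,-0.02],0]
    - [[0,0,0],[0.01,0.09,-0.05],0]
    - [[0,0,0],[0.01,0.12,-0.07],0]
    - [[0,0,0],[0.01,0.15,-0.07],0]
    - [[0,0,0],[0.01,0.15,-0.07],0]

```text
clock: 23.05
tool_pos: [0.4834, 0.0858, 0.1013]
tcp_rot: [0.025, 3.139, 0.003]
force: [-0.5, -0.0, -2.2]
opening: 0.0159
```

```bash
python3 -c "
from jig import *
go(.5285,.3635,.095,95.4)
snap('top','t17',(330,180,430,255),8);snap('side','s17',(330,210,440,300),7)"
```

```text
t 23.05 pos [0.4834 0.0858 0.1013] yaw of tool y 89.08 F [-0.5 -0.  -2.2] T [-0.03  0.01 -0.02] op 0.0159
turn [0.002, 0.003, -0.11] shift [-0.0406, 0.2783, 0.007] rows>= 6.7
```

View pics/t17.png

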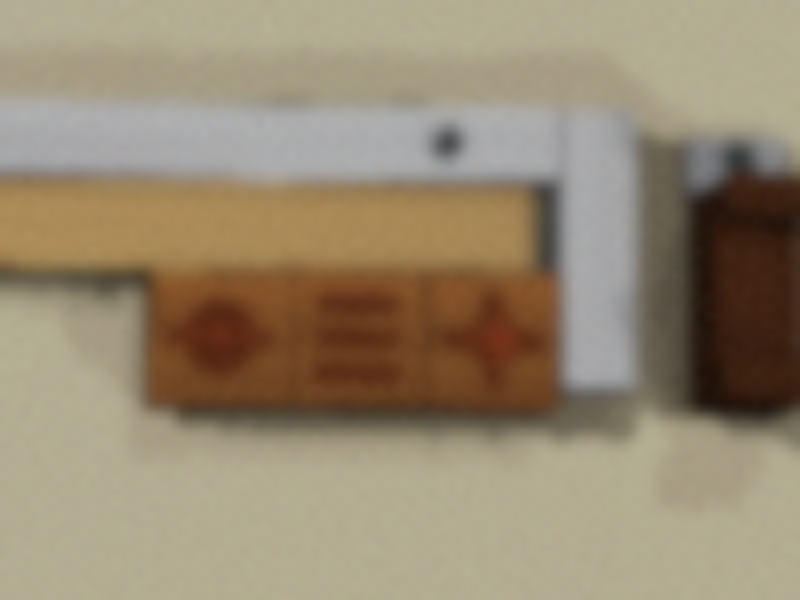

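View pics/s17.png

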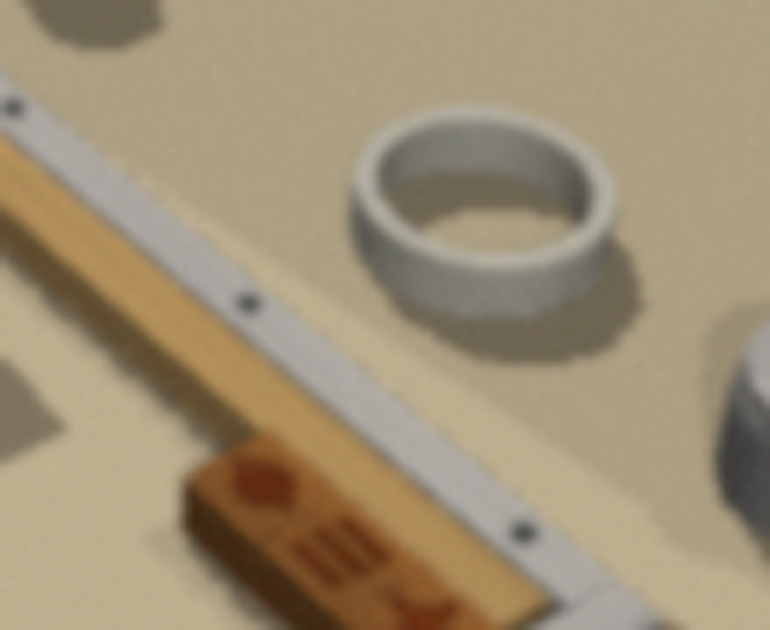

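```bash
python3 -c "
from jig import *
go(.53,-.065,.1,-1.18)"
```

```text
t 23.15 pos [0.4827 0.0826 0.0999] yaw of tool y 89.06 F [-0.4 -1.  -2.1] T [ 0.    0.01 -0.01] op 0.0156
turn [0.001, -0.001, 1.575] shift [-0.0498, -0.1468, -0.0002] rows>= 12.6
```

Request:
step_arm:
  commands:
    - [[0,0,0.12],[0,0,0],0]
    - [[0,0,0.24],[0,-0.02,0],0]
    - [[0,0,0.36],[-0.01,-0.04,0],0]
    - [[0,0,0.48],[-0.02,-0.06,0],0]
    - [[0,0,0.6],[-0.03,-0.08,0],0]
    - [[0,0,0.72],[-0.03,-0.1,0],0]
    - [[0,0,0.84],[-0.04,-0.12,0],0]
    - [[0,0,0.96],[-0.044,-0.14,0],0]
    - [[0,0,1.08],[-0.044,-0.15,0],0]
    - [[0,0,1.2],[-0.044,-0.15,0],0]
    - [[0,0,1.32],[-0.044,-0.15,0],0]
    - [[0,0,1.44],[-0.044,-0.15,0],0]

```text
clock: 24.15
tool_pos: [0.5236, -0.0692, 0.0991]
tcp_rot: [-2.099, -2.335, 0.0]
force: [-0.4, 0.0, -2.4]
opening: 0.0153
```

```bash
python3 -c "
from jig import *
go(.53,-.065,.1,-1.18)"
```

```text
t 24.15 pos [ 0.5236 -0.0692  0.0991] yaw of tool y 6.09 F [-0.4  0.  -2.4] T [-0.03  0.06 -0.05] op 0.0153
turn [-0.001, -0.001, 0.127] shift [0.0035, 0.0068, -0.0009] rows>= 1.0
```

Request:
step_arm:
  commands:
    - [[0,0,0.12],[0.003,0.005,0],0]
    - [[0,0,0.127],[0.003,0.005,0],0]
    - [[0,0,0.127],[0.003,0.005,0.02],0]
    - [[0,0,0.127],[0.003,0.005,0.05],0]
    - [[0,0,0.127],[0.003,0.005,0.069],0]
    - [[0,0,0.127],[0.003,0.005,0.069],0]
    - [[0,0,0.127],[0.003,0.005,0.069],0]

```text
clock: 24.73
tool_pos: [0.5274, -0.066, 0.0294]
tcp_rot: [-2.239, -2.198, 0.002]
force: [0.4, -0.9, -0.9]
opening: 0.0158
```

```bash
python3 -c "
from jig import *
go(.568,-.066,.03,-1.18)
snap('side','s18',(260,170,440,335),4)"
```

```text
t 24.73 pos [ 0.5274 -0.066   0.0294] yaw of tool y -1.06 F [ 0.4 -0.9 -0.9] T [0.   0.04 0.07] op 0.0158
turn [-0.003, -0.001, 0.002] shift [0.0008, 0.0406, -0.0007] rows>= 1.0
```

View pics/s18.png

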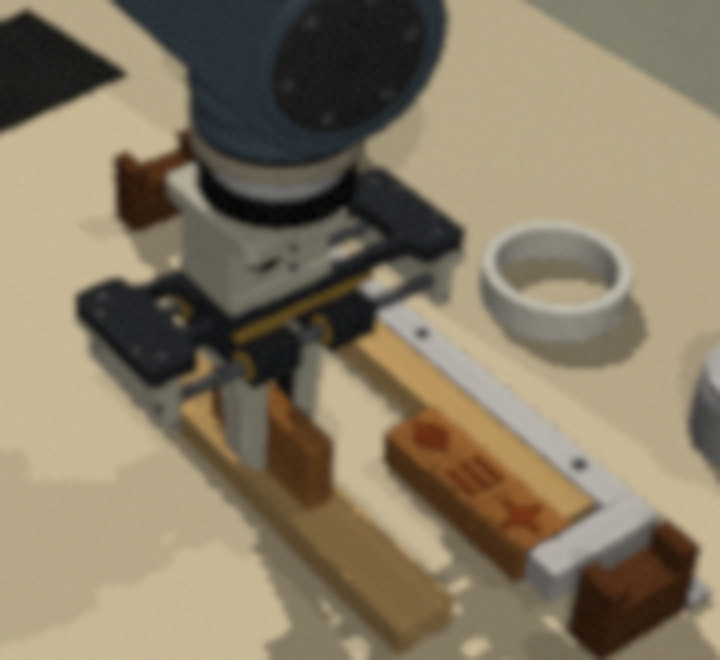

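Request:
step_arm:
  commands:
    - [[0,0,0.002],[0,0.006,-0.0005],0]
    - [[0,0,0.002],[0,0.014,-0.0005],0]
    - [[0,0,0.002],[0,0.022,-0.0005],0]
    - [[0,0,0.002],[0,0.03,-0.0005],0]
    - [[0,0,0.002],[0,0.036,-0.0005],0]
    - [[0,0,0.002],[0,0.039,-0.0005],0]
    - [[0,0,0.002],[0,0.041,-0.0005],0]
    - [[0,0,0.002],[0,0.043,-0.0005],0]
    - [[0,0,0.002],[0,0.045,-0.0005],0]
    - [[0,0,0.002],[0,0.045,-0.0005],0]

```text
clock: 25.62
tool_pos: [0.5722, -0.0668, 0.0303]
tcp_rot: [-2.242, -2.195, 0.003]
force: [-2.5, -0.7, -1.7]
opening: 0.0157
```

Request:
step_arm:
  commands:
    - [[0,0,0],[0,0.001,0],0]
    - [[0,0,0],[0,0.0015,0],0]
    - [[0,0,0],[0,0.0015,0],0]

```text
clock: 25.87
tool_pos: [0.5723, -0.0667, 0.0299]
tcp_rot: [-2.24, -2.193, 0.006]
force: [-7.9, 0.4, 0.5]
opening: 0.0158
```

Request:
step_arm:
  commands:
    - [[0,0,0],[0,-0.005,0],0]
    - [[0,0,0],[0,-0.02,0],0]
    - [[0,0,0],[0,-0.04,-0.01],0]
    - [[0,0,0],[0,-0.06,-0.04],0]
    - [[0,0,0],[0,-0.07,-0.07],0]
    - [[0,0,-0.12],[0.03,-0.07,-0.07],0]
    - [[0,0,-0.24],[0.06,-0.07,-0.07],0]
    - [[0,0,-0.36],[0.1,-0.07,-0.07],0]
    - [[0,0,-0.48],[0.14,-0.07,-0.07],0]
    - [[0,0,-0.6],[0.18,-0.07,-0.07],0]
    - [[0,0,-0.72],[0.22,-0.07,-0.07],0]
    - [[0,0,-0.84],[0.26,-0.07,-0.07],0]

```text
clock: 26.87
tool_pos: [0.5082, 0.1967, 0.1012]
tcp_rot: [-1.142, -2.919, -0.0]
force: [1.4, -0.5, -1.8]
opening: 0.0159
```

```bash
python3 -c "
from jig import *
go(.5285,.3635,.095,95.4)"
```

```text
t 26.87 pos [0.5082 0.1967 0.1012] yaw of tool y 47.26 F [ 1.4 -0.5 -1.8] T [-0.08 -0.03  0.03] op 0.0159
turn [0.0, -0.007, -0.84] shift [0.0983, 0.1363, 0.0065] rows>= 6.7
```

Request:
step_arm:
  commands:
    - [[0,0,-0.12],[0.02,0.03,0],0]
    - [[0,0,-0.24],[0.04,0.06,0],0]
    - [[0,0,-0.36],[0.06,0.09,0],0]
    - [[0,0,-0.48],[0.08,0.12,0],0]
    - [[0,0,-0.6],[0.0983,0.1363,0.0],0]
    - [[0,0,-0.72],[0.0983,0.1363,0.0],0]
    - [[0,-0.007,-0.84],[0.0983,0.1363,0.0],0]
    - [[0,-0.007,-0.84],[0.0983,0.1363,0.0],0]
    - [[0,-0.007,-0.84],[0.0983,0.1363,0.0],0]
    - [[0,-0.007,-0.84],[0.0983,0.1363,0.0],0]

```text
clock: 27.7
tool_pos: [0.5286, 0.3632, 0.1016]
tcp_rot: [-0.141, 3.138, 0.001]
force: [-1.1, 0.4, -3.1]
opening: 0.0158
```

```bash
python3 -c "
from jig import *
go(.5285,.3635,.0325,95.4)
snap('top','t19',(80,150,280,350),3);snap('side','s19',(160,80,400,260),3.3)"
```

```text
t 27.7 pos [0.5286 0.3632 0.1016] yaw of tool y 95.14 F [-1.1  0.4 -3.1] T [ 0.03 -0.    0.01] op 0.0158
turn [0.0, 0.0, -0.004] shift [0.0001, 0.0002, 0.0691] rows>= 1.7
```

View pics/t19.png

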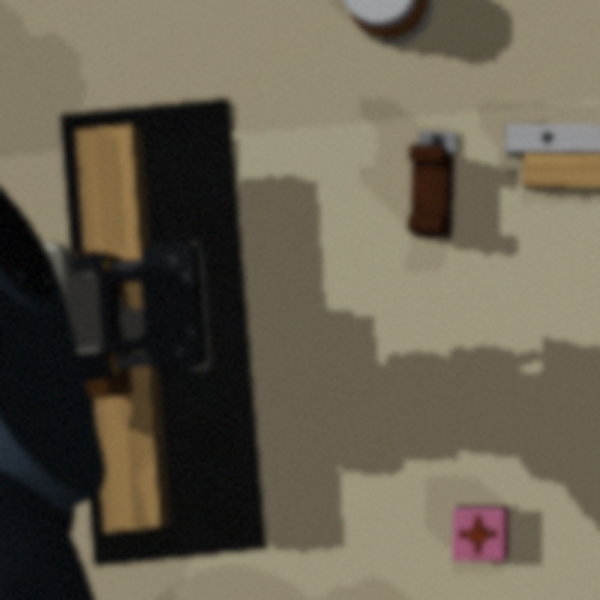

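View pics/s19.png

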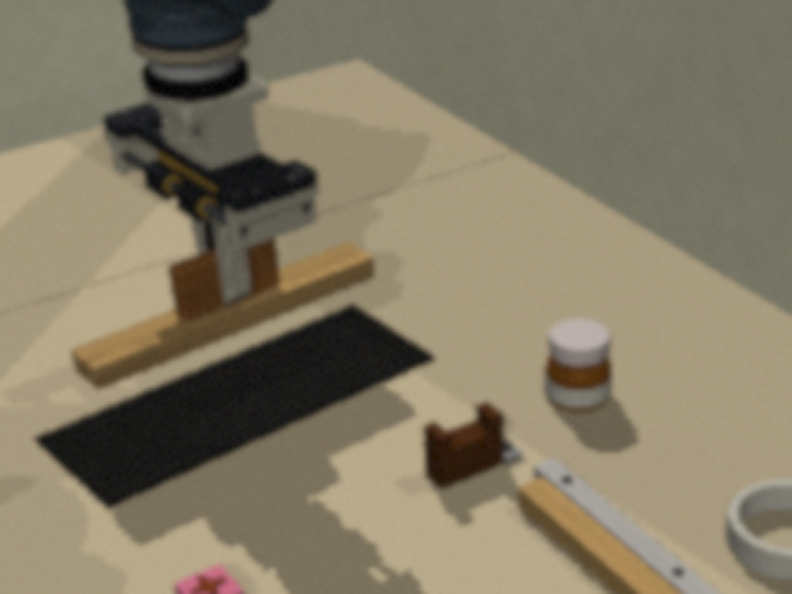

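Request:
step_arm:
  commands:
    - [[0,0,0],[0,0,0.025],0]
    - [[0,0,0],[0,0,0.045],0]
    - [[0,0,0],[0,0,0.06],0]
    - [[0,0,0],[0,0,0.066],0]
    - [[0,0,0],[0,0,0.069],0]
    - [[0,0,0],[0,0,0.07],0]
    - [[0,0,0],[0,0,0.07],0]

```text
clock: 28.38
tool_pos: [0.5292, 0.3634, 0.0324]
tcp_rot: [-0.142, 3.137, 0.002]
force: [0.5, -0.9, -1.6]
opening: 0.0155
```

Request:
step_arm:
  commands:
    - [[0,0,0],[0,0,0.0005],0]
    - [[0,0,0],[0,0,0.001],0]
    - [[0,0,0],[0,0,0.001],0]

```text
clock: 28.63
tool_pos: [0.5294, 0.3636, 0.032]
tcp_rot: [-0.142, 3.136, 0.002]
force: [-0.6, 0.4, -1.9]
opening: 0.0158
```

Request:
step_arm:
  commands:
    - [[0,0,0],[0,0,0.0005],0]
    - [[0,0,0],[0,0,0.001],0]
    - [[0,0,0],[0,0,0.001],0]

```text
clock: 28.88
tool_pos: [0.5294, 0.3636, 0.031]
tcp_rot: [-0.142, 3.136, 0.002]
force: [-0.8, -0.4, -2.1]
opening: 0.0157
```

Request:
step_arm:
  commands:
    - [[0,0,0],[0,0,0.001],0]
    - [[0,0,0],[0,0,0.0015],0]
    - [[0,0,0],[0,0,0.0015],0]

```text
clock: 29.13
tool_pos: [0.5296, 0.3637, 0.0299]
tcp_rot: [-0.142, 3.136, 0.003]
force: [-0.2, 0.1, 3.1]
opening: 0.0159
```

```bash
python3 -c "
from jig import *
st();snap('side','s20',(160,80,400,260),3.3)"
```

```text
t 29.13 pos [0.5296 0.3637 0.0299] yaw of tool y 95.17 F [-0.2  0.1  3.1] T [-0.14  0.56  0.01] op 0.0159
```

View pics/s20.png

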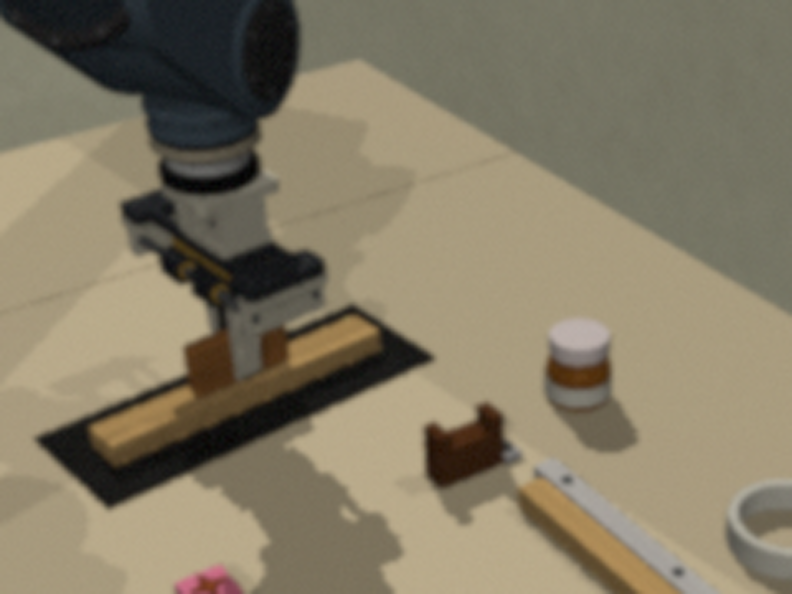

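Request:
step_arm:
  commands:
    - [[0,0,0],[0,0,0],0.03]
    - [[0,0,0],[0,0,0],0.05]
    - [[0,0,0],[0,0,0],0.05]
    - [[0,0,0],[0,0,0],0.05]
    - [[0,0,0],[0,0,-0.02],0.06]
    - [[0,0,0],[0,0,-0.05],0.06]
    - [[0,0,0],[0,0,-0.09],0.06]
    - [[0,0,0],[0,0,-0.12],0.06]
    - [[0,0,0],[0,0,-0.14],0.06]
    - [[0,0,0],[0,0,-0.14],0.06]

```text
clock: 30.02
tool_pos: [0.531, 0.3645, 0.1748]
tcp_rot: [-0.141, 3.129, 0.008]
force: [0.3, -0.7, -0.0]
opening: 0.0599
```

```bash
python3 -c "
from jig import *
go(.52,-.364,.2,92.9)
snap('top','t21');snap('side','s21')
find(['bar_c','seat_left','seat_right','straightedge_grip'],'top')
find(['bar_c','seat_left','seat_right','straightedge_grip'],'side')"
```

```text
t 30.02 pos [0.531  0.3645 0.1748] yaw of tool y 95.17 F [ 0.3 -0.7 -0. ] T [0.09 0.02 0.  ] op 0.0599
turn [0.005, 0.009, 0.04] shift [0.0763, -0.7244, -0.0293] rows>= 17.5
top bar_c 0.84 [ 0.5232 -0.363   0.0054]
top seat_left 0.76 [0.6218 0.1717 0.0328]
top seat_right 0.67 [ 0.6129 -0.2496  0.0319]
top straightedge_grip 0.56 [0.53   0.3622 0.0474]
side bar_c 0.83 [ 0.5237 -0.3604  0.0044]
side seat_left 0.86 [0.6269 0.1771 0.0396]
side seat_right 0.84 [ 0.6136 -0.2454  0.0336]
side seat_right 0.31 [ 0.6357 -0.0373  0.0148]
side straightedge_grip 0.77 [0.5231 0.3653 0.0503]
```

View pics/t21.png

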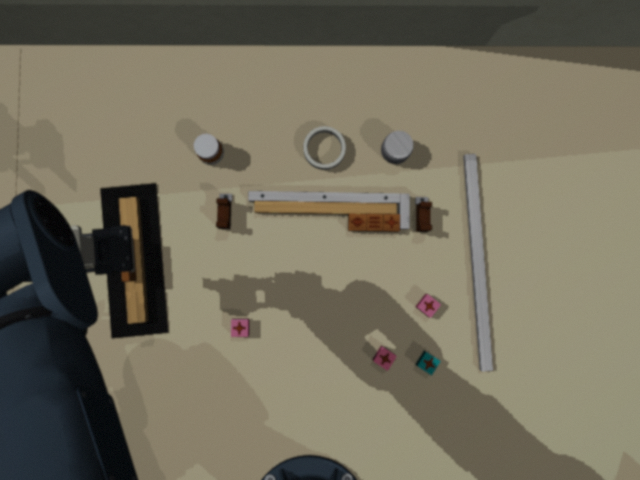

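View pics/s21.png

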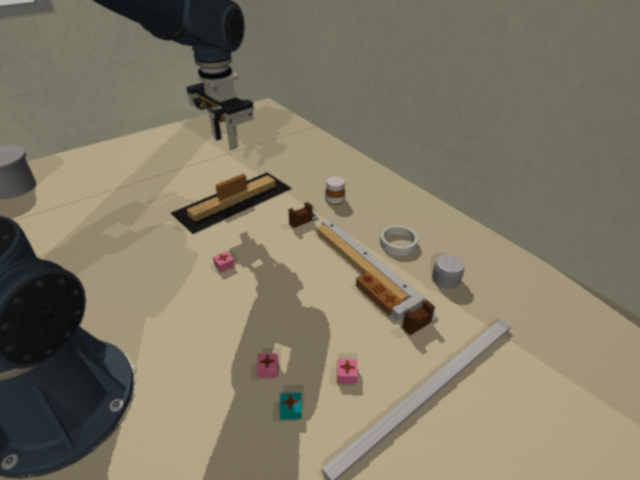

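Request:
step_arm:
  commands:
    - [[0,0,0],[0,-0.01,-0.02],0.06]
    - [[0,0,0],[0,-0.05,-0.03],0.06]
    - [[0,0,0],[0.01,-0.09,-0.03],0.06]
    - [[0,0,0],[0.01,-0.13,-0.03],0.06]
    - [[0,0,0],[0.02,-0.17,-0.03],0.06]
    - [[0,0,0],[0.02,-0.21,-0.03],0.06]
    - [[0,0,0],[0.03,-0.25,-0.03],0.06]
    - [[0,0,0.02],[0.03,-0.29,-0.03],0.06]
    - [[0,0,0.04],[0.04,-0.33,-0.03],0.06]
    - [[0,0,0.04],[0.04,-0.37,-0.03],0.06]
    - [[0,0,0.04],[0.04,-0.41,-0.03],0.06]
    - [[0,0,0.04],[0.05,-0.45,-0.03],0.06]

```text
clock: 31.52
tool_pos: [0.5204, -0.0914, 0.1987]
tcp_rot: [-0.079, 3.138, 0.002]
force: [1.3, -0.2, -0.4]
opening: 0.0601
```

```bash
python3 -c "
from h import *
go(.5225,-.363,.15,92.9)"
```

```text
t 31.52 pos [ 0.5204 -0.0914  0.1987] yaw of tool y 92.88 F [ 1.3 -0.2 -0.4] T [ 0.05 -0.05 -0.01] op 0.0601
turn [0.001, 0.003, -0.0] shift [0.0116, -0.2714, 0.0484] rows>= 6.6
```

Request:
step_arm:
  commands:
    - [[0,0,0],[0.002,-0.04,0],0.06]
    - [[0,0,0],[0.004,-0.08,0.01],0.06]
    - [[0,0,0],[0.006,-0.12,0.02],0.06]
    - [[0,0,0],[0.008,-0.16,0.03],0.06]
    - [[0,0,0],[0.01,-0.2,0.04],0.06]
    - [[0,0,0],[0.0116,-0.24,0.0484],0.06]
    - [[0,0,0],[0.0116,-0.2714,0.0484],0.06]
    - [[0,0,0],[0.0116,-0.2714,0.0484],0.06]
    - [[0,0,0],[0.0116,-0.2714,0.07],0.06]
    - [[0,0,0],[0.0116,-0.2714,0.1],0.06]
    - [[0,0,0],[0.0116,-0.2714,0.12],0.06]
    - [[0,0,0],[0.0116,-0.2714,0.12],0.06]

```text
clock: 32.52
tool_pos: [0.5209, -0.3611, 0.0742]
tcp_rot: [0.079, -3.138, -0.009]
force: [-1.0, -0.2, -0.5]
opening: 0.0602
```

```bash
python3 -c "
from h import *
go(.5225,-.363,.006,92.9)
snap('side','s22',(320,200,560,480),2.1)
snap('top','t22',(380,130,540,390),2.2)"
```

```text
t 32.52 pos [ 0.5209 -0.3611  0.0742] yaw of tool y 92.88 F [-1.  -0.2 -0.5] T [ 0.07  0.02 -0.01] op 0.0602
turn [0.006, -0.002, -0.0] shift [-0.0017, -0.0024, 0.0682] rows>= 1.6
```

View pics/s22.png

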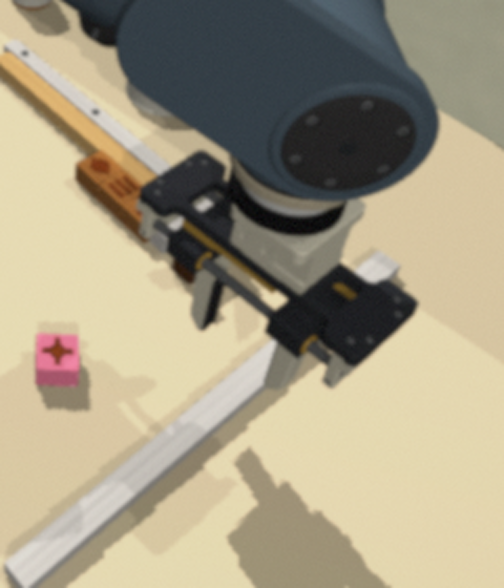

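View pics/t22.png

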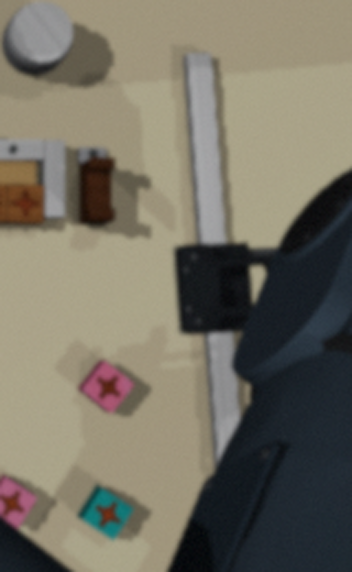

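Request:
step_arm:
  commands:
    - [[0.006,-0.002,0],[-0.0017,-0.0024,0.02],0.06]
    - [[0.006,-0.002,0],[-0.0017,-0.0024,0.045],0.06]
    - [[0.006,-0.002,0],[-0.0017,-0.0024,0.062],0.06]
    - [[0.006,-0.002,0],[-0.0017,-0.0024,0.069],0.06]
    - [[0.006,-0.002,0],[-0.0017,-0.0024,0.07],0.06]
    - [[0.006,-0.002,0],[-0.0017,-0.0024,0.07],0.06]
  grip_force: 30

```text
clock: 33.12
tool_pos: [0.5255, -0.3652, 0.01]
tcp_rot: [-0.079, 3.135, -0.009]
force: [-0.1, 0.3, -0.4]
opening: 0.06
```

Request:
step_arm:
  commands:
    - [[0,0,0],[0,0,0],0]
    - [[0,0,0],[0,0,0],0]
    - [[0,0,0],[0,0,0],0]
    - [[0,0,0],[0,0,0],0]
    - [[0,0,0],[0,0,0],0]
    - [[0,0,0],[0,0,0],0]
    - [[0,0,0],[0,0,0],0]
  grip_force: 50

```text
clock: 33.7
tool_pos: [0.5254, -0.3649, 0.0101]
tcp_rot: [-0.079, 3.135, -0.008]
force: [-1.3, 3.2, 4.3]
opening: 0.0228
```

Request:
step_arm:
  commands:
    - [[0,0,0],[0,0,-0.01],0]
    - [[0,0,0],[0,0,-0.03],0]
    - [[0,0,0],[0,0,-0.06],0]
    - [[0,0,0],[0,0,-0.1],0]
    - [[0,0,0],[0,0,-0.13],0]
    - [[0,0,0],[0,0,-0.13],0]

```text
clock: 34.2
tool_pos: [0.5269, -0.3662, 0.1472]
tcp_rot: [-0.079, 3.128, -0.018]
force: [0.5, -0.5, -2.4]
opening: 0.0227
```

```bash
python3 -c "
from h import *
snap('side','s23',(320,150,560,480),1.8)
snap('top','t23',(380,100,540,420),1.8)
go(.54,-.2,.14,92.9)"
```

```text
t 34.3 pos [ 0.5248 -0.3645  0.141 ] yaw of tool y 92.9 F [-0.7  0.4 -4.3] T [0.1  0.07 0.  ] op 0.0223
turn [-0.006, 0.006, -0.0] shift [-0.0235, 0.1635, 0.0001] rows>= 4.0
```

View pics/s23.png

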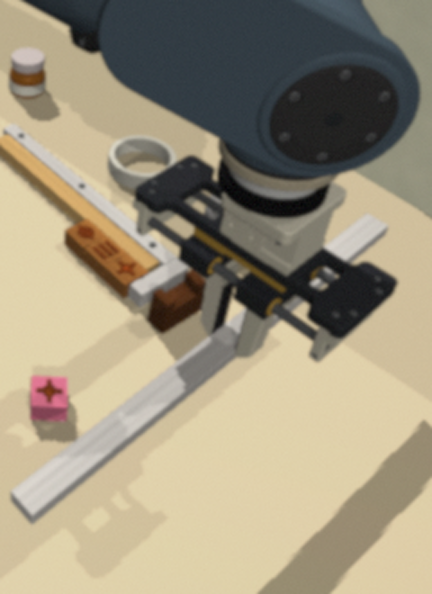

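View pics/t23.png

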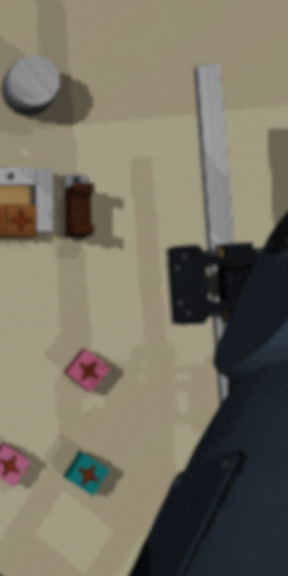

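Request:
step_arm:
  commands:
    - [[0,0,0],[0,0,0.03],0]
    - [[0,0,0],[0,0,0.06],0]
    - [[0,0,0],[0,0,0.09],0]
    - [[0,0,0],[0,0,0.115],0]
    - [[0,0,0],[0,0,0.125],0]
    - [[0,0,0],[0,0,0.129],0]
    - [[0,0,0],[0,0,0.131],0]
    - [[0,0,0],[0,0,0.131],0]

```text
clock: 34.97
tool_pos: [0.5259, -0.3655, 0.0104]
tcp_rot: [-0.079, 3.134, -0.01]
force: [-0.6, 0.8, -3.5]
opening: 0.0232
```

```bash
python3 -c "
from h import *
go(.5225,-.3635,.004,92.9)"
```

```text
t 34.97 pos [ 0.5259 -0.3655  0.0104] yaw of tool y 92.9 F [-0.6  0.8 -3.5] T [ 0.04 -0.    0.01] op 0.0232
turn [-0.007, 0.007, 0.0] shift [0.0033, 0.0022, 0.0064] rows>= 0.2
```

Request:
step_arm:
  commands:
    - [[0,0,0],[0,0,0.0005],0.06]
    - [[0,0,0],[0,0,0.0005],0.06]
    - [[0,0,0],[0,0,0.0005],0.06]
    - [[0,0,0],[0,0,0.0005],0.06]
    - [[-0.007,0.007,0],[0.0033,0.0022,0.003],0.06]
    - [[-0.007,0.007,0],[0.0033,0.0022,0.0064],0.06]
    - [[-0.007,0.007,0],[0.0033,0.0022,0.0064],0.06]
    - [[-0.007,0.007,0],[0.0033,0.0022,0.0064],0.06]

```text
clock: 35.63
tool_pos: [0.5223, -0.3634, 0.0036]
tcp_rot: [0.079, -3.14, -0.001]
force: [0.1, 0.6, 0.2]
opening: 0.0601
```

```bash
python3 -c "
from h import *
go(.5225,-.3635,.004,92.9)"
```

```text
t 35.63 pos [ 0.5223 -0.3634  0.0036] yaw of tool y 92.9 F [0.1 0.6 0.2] T [-0.01  0.03 -0.  ] op 0.0601
turn [0.001, -0.001, -0.0] shift [-0.0002, -0.0001, -0.0004] rows>= 0.0
```

Request:
step_arm:
  commands:
    - [[0,0,0],[0,0,0],0]
    - [[0,0,0],[0,0,0],0]
    - [[0,0,0],[0,0,0],0]
    - [[0,0,0],[0,0,0],0]
    - [[0,0,0],[0,0,0],0]
    - [[0,0,0],[0,0,0],0]
    - [[0,0,0],[0,0,0],0]

```text
clock: 36.22
tool_pos: [0.5224, -0.3635, 0.0037]
tcp_rot: [0.079, -3.14, -0.001]
force: [0.6, -0.5, -1.5]
opening: 0.0233
```

Request:
step_arm:
  commands:
    - [[0,0,0],[0,0,-0.01],0]
    - [[0,0,0],[0,0,-0.03],0]
    - [[0,0,0],[0,0,-0.06],0]
    - [[0,0,0],[0,0,-0.1],0]
    - [[0,0,0],[0,0,-0.14],0]
    - [[0,0,0],[0,0,-0.14],0]
    - [[0,0,0],[0,0,-0.14],0]

```text
clock: 36.8
tool_pos: [0.5232, -0.364, 0.1462]
tcp_rot: [-0.079, 3.138, -0.003]
force: [-0.4, -0.1, -4.6]
opening: 0.024
```

```bash
python3 -c "
from jig import *
print(J([-.03,0,0]))
x,y,_=J([-.03,0,0])[0]
go(x,y,.14,-1.18)"
```

```text
[[ 0.6200063  -0.03788504  0.        ]]
t 36.8 pos [ 0.5232 -0.364   0.1462] yaw of tool y 92.89 F [-0.4 -0.1 -4.6] T [ 0.03  0.04 -0.  ] op 0.024
turn [0.0, 0.004, 1.642] shift [-0.1131, 0.3209, 0.0058] rows>= 13.1
```

Request:
step_arm:
  commands:
    - [[0,0,0.12],[-0.005,0.02,0],0]
    - [[0,0,0.24],[-0.015,0.045,0],0]
    - [[0,0,0.36],[-0.02,0.07,0],0]
    - [[0,0,0.48],[-0.03,0.1,0],0]
    - [[0,0,0.6],[-0.04,0.125,0],0]
    - [[0,0,0.72],[-0.05,0.15,0],0]
    - [[0,0,0.84],[-0.06,0.175,0],0]
    - [[0,0,0.96],[-0.07,0.2,0],0]
    - [[0,0,1.08],[-0.08,0.225,0],0]
    - [[0,0,1.2],[-0.09,0.25,0],0]
    - [[0,0,1.32],[-0.1,0.28,0],0]
    - [[0,0,1.44],[-0.105,0.3,0],0]

```text
clock: 37.8
tool_pos: [0.6123, -0.0565, 0.1438]
tcp_rot: [2.017, 2.408, -0.002]
force: [-0.7, -1.0, -3.9]
opening: 0.023
```

```bash
python3 -c "
from jig import *
x,y,_=J([-.03,0,0])[0]
go(x,y,.14,-1.18)"
```

```text
t 37.8 pos [ 0.6123 -0.0565  0.1438] yaw of tool y 10.09 F [-0.7 -1.  -3.9] T [-0.03  0.05 -0.01] op 0.023
turn [-0.001, 0.001, 0.197] shift [0.017, 0.0109, 0.0038] rows>= 1.6
```

Request:
step_arm:
  commands:
    - [[0,0,0.1],[0.017,0.0109,0.004],0]
    - [[0,0,0.197],[0.017,0.0109,0.004],0]
    - [[0,0,0.197],[0.017,0.0109,0.004],0]
    - [[0,0,0.197],[0.017,0.0109,0.004],0]
    - [[0,0,0.197],[0.017,0.0109,0.004],0]

```text
clock: 38.22
tool_pos: [0.6195, -0.0384, 0.139]
tcp_rot: [-2.241, -2.2, 0.003]
force: [0.5, 0.5, -3.9]
opening: 0.0239
```

```bash
python3 -c "
from jig import *
x,y,_=J([-.03,0,0])[0]
snap('top','t24',(150,130,500,340),2.2);snap('side','s24',(240,120,480,340),3.2)
go(x,y,.075,-1.18)"
```

```text
t 38.32 pos [ 0.6198 -0.0385  0.1395] yaw of tool y -1.13 F [-0.5 -0.5 -3.9] T [-0.07  0.07  0.03] op 0.0233
turn [-0.001, 0.001, 0.001] shift [0.0007, 0.0003, 0.0645] rows>= 1.5
```

View pics/t24.png

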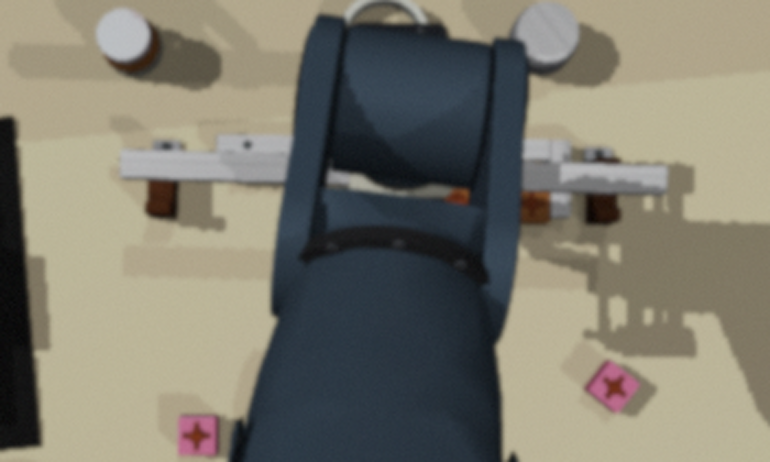

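View pics/s24.png

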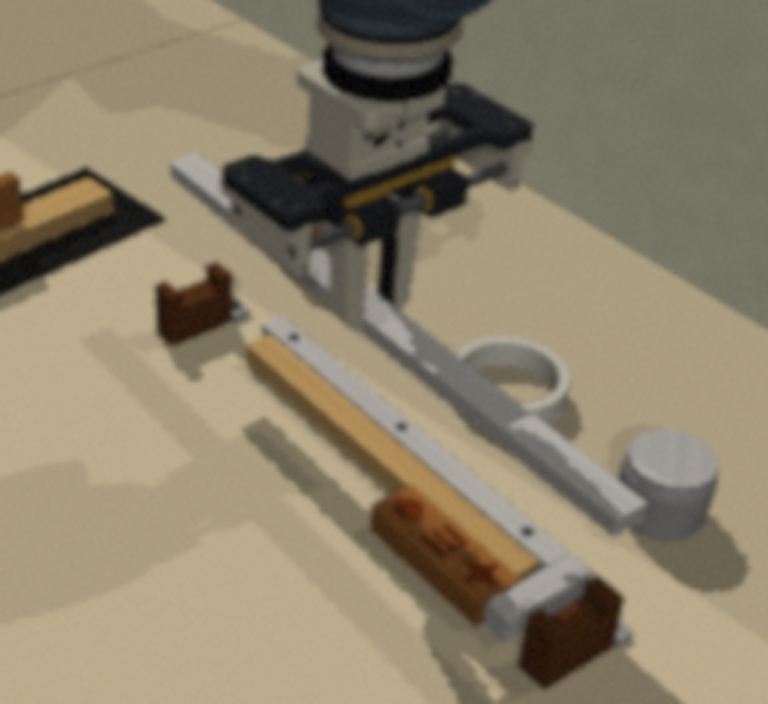

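```bash
python3 -c "
from jig import *
P=back('top',[(u/2.2+150,v/2.2+130) for u,v in [(121,150),(121,179),(667,166),(667,191)]],.150)
print(P.round(4),P.mean(0)); d=P[:2].mean(0)-P[2:].mean(0); print(np.degrees(np.arctan2(d[1],d[0])),np.linalg.norm(d))
print(J([[-.03,.21,0],[-.03,-.21,0],[-.03,0,0]]))"
```

```text
[[ 0.6369  0.1854  0.15  ]
 [ 0.6125  0.1852  0.15  ]
 [ 0.622  -0.2725  0.15  ]
 [ 0.6008 -0.2721  0.15  ]] [ 0.61805453 -0.04349525  0.15      ]
88.34055093360845 0.4578102378071389
[[ 0.624311    0.17207083  0.        ]
 [ 0.61570161 -0.24784092  0.        ]
 [ 0.6200063  -0.03788504  0.        ]]
```

```bash
python3 -c "
from jig import *
find(['bar_c','seat_left','seat_right','jig'],'side');find(['bar_c'],'top')"
```

```text
side bar_c 0.75 [ 0.6216 -0.0413  0.1426]
side seat_left 0.96 [0.6241 0.1749 0.036 ]
side seat_right 0.71 [ 0.6085 -0.106   0.009 ]
side seat_right 0.63 [ 0.5288  0.3678 -0.0013]
side seat_right 0.6 [ 0.6177 -0.2447  0.0359]
side jig 0.79 [ 0.6507 -0.0317 -0.0017]
top bar_c 0.39 [ 7.644e-01 -4.130e-02 -3.000e-04]
```

Request:
step_arm:
  commands:
    - [[0,0,-0.003],[0.005,0.0003,0.01],0]
    - [[0,0,-0.003],[0.005,0.0003,0.03],0]
    - [[0,0,-0.003],[0.005,0.0003,0.05],0]
    - [[0,0,-0.003],[0.005,0.0003,0.07],0]
    - [[0,0,-0.003],[0.005,0.0003,0.08],0]
    - [[0,0,-0.003],[0.005,0.0003,0.08],0]
    - [[0,0,-0.003],[0.005,0.0003,0.08],0]

```text
clock: 39.15
tool_pos: [0.6204, -0.033, 0.0598]
tcp_rot: [-2.241, -2.202, 0.002]
force: [0.3, -0.8, -4.2]
opening: 0.0233
```

```bash
python3 -c "
from jig import *
st()
im=snap('side','s25',(270,180,450,345),4)
snap('top','t25',(190,170,460,260),2.9)
"
```

```text
t 39.15 pos [ 0.6204 -0.033   0.0598] yaw of tool y -1.0 F [ 0.3 -0.8 -4.2] T [-0.13  0.06 -0.03] op 0.0233
```

View pics/s25.png

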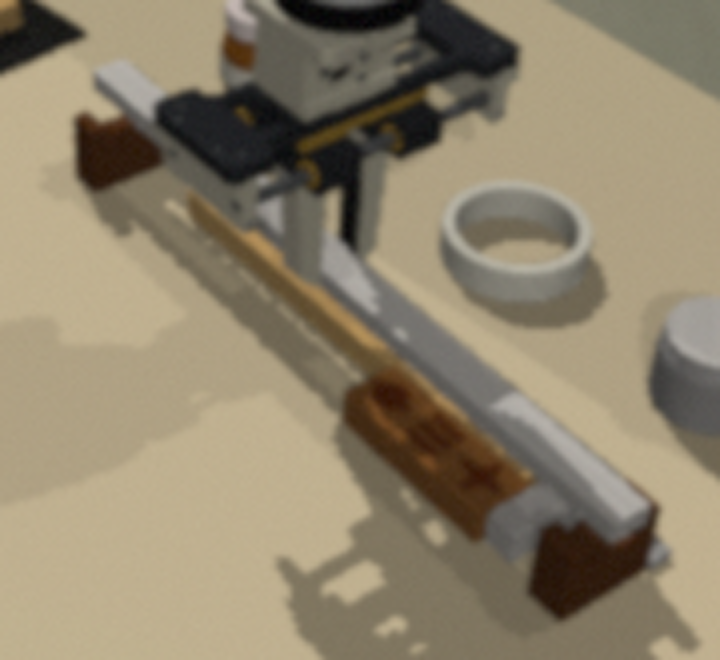

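View pics/t25.png

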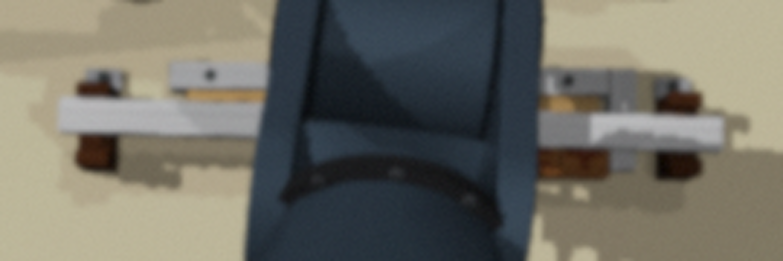

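Request:
step_arm:
  commands:
    - [[0,0,0.001],[0.0015,-0.0005,0.006],0]
    - [[0,0,0.001],[0.0015,-0.0005,0.012],0]
    - [[0,0,0.001],[0.0015,-0.0005,0.017],0]
    - [[0,0,0.001],[0.0015,-0.0005,0.02],0]
    - [[0,0,0.001],[0.0015,-0.0005,0.021],0]
    - [[0,0,0.001],[0.0015,-0.0005,0.021],0]

```text
clock: 39.75
tool_pos: [0.6205, -0.0318, 0.0396]
tcp_rot: [2.241, 2.2, -0.001]
force: [0.4, -0.5, -2.5]
opening: 0.0234
```

Request:
step_arm:
  commands:
    - [[0,0,0],[0,0,0.0007],0]
    - [[0,0,0],[0,0,0.0014],0]
    - [[0,0,0],[0,0,0.0014],0]

```text
clock: 40.0
tool_pos: [0.6205, -0.0318, 0.0382]
tcp_rot: [2.241, 2.2, -0.0]
force: [-0.4, -0.4, -3.4]
opening: 0.0237
```

```bash
python3 -c "
from jig import *
st()
im=snap('side','s26',(270,180,450,345),4)
snap('top','t26',(190,170,460,260),2.9)
"
```

```text
t 40.0 pos [ 0.6205 -0.0318  0.0382] yaw of tool y -1.07 F [-0.4 -0.4 -3.4] T [-0.1   0.09  0.01] op 0.0237
```

View pics/s26.png

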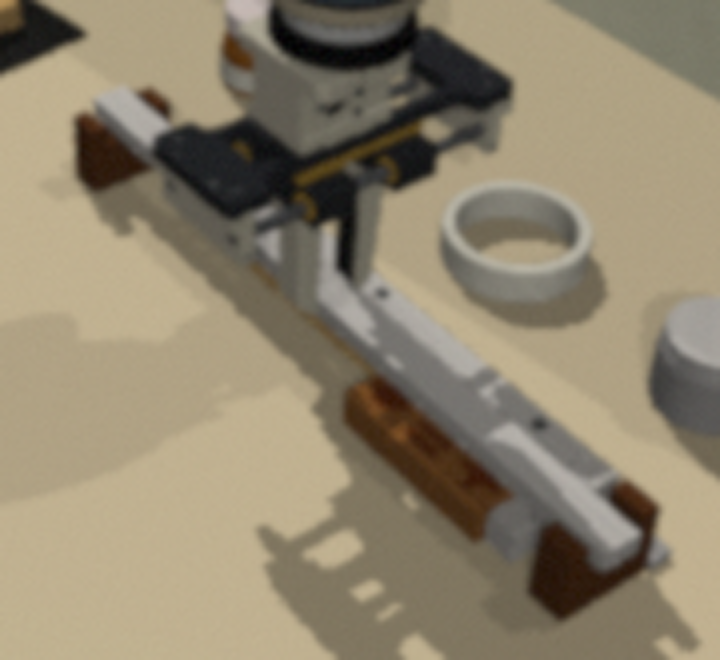

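In both notches and about to touch. Lower a little more.

Request:
step_arm:
  commands:
    - [[0,0,0],[0,0,0.0007],0]
    - [[0,0,0],[0,0,0.0012],0]
    - [[0,0,0],[0,0,0.0012],0]

```text
clock: 40.35
tool_pos: [0.6207, -0.0318, 0.0377]
tcp_rot: [2.241, 2.199, 0.0]
force: [-3.5, -0.0, 4.3]
opening: 0.0232
```

Request:
step_arm:
  commands:
    - [[0,0,0],[0,0,0.0005],0]
    - [[0,0,0],[0,0,0.0008],0]
    - [[0,0,0],[0,0,0.0008],0]

```text
clock: 40.6
tool_pos: [0.6207, -0.0318, 0.0377]
tcp_rot: [2.241, 2.2, -0.0]
force: [-4.7, 0.9, 8.3]
opening: 0.0233
```

Request:
step_arm:
  commands:
    - [[0,0,0],[0,0,-0.0005],0.035]
    - [[0,0,0],[0,0,-0.0005],0.045]
    - [[0,0,0],[0,0,-0.0005],0.045]
    - [[0,0,0],[0,0,-0.0005],0.045]
    - [[0,0,0],[0,0,-0.02],0.045]
    - [[0,0,0],[0,0,-0.05],0.045]
    - [[0,0,0],[0,0,-0.09],0.045]
    - [[0,0,0],[0,0,-0.12],0.045]
    - [[0,0,0],[0,-0.04,-0.14],0.045]
    - [[0,0,0],[0,-0.08,-0.14],0.045]
    - [[0,0,0],[0,-0.12,-0.14],0.045]
    - [[0,0,0],[0,-0.16,-0.14],0.045]

```text
clock: 41.6
tool_pos: [0.4586, -0.0285, 0.1775]
tcp_rot: [2.24, 2.199, 0.001]
force: [0.6, -2.0, 1.6]
opening: 0.045
```

Request:
step_arm:
  commands:
    - [[0,0,0],[0.02,-0.04,0],0.045]
    - [[0,0,0],[0.06,-0.06,0],0.045]
    - [[0,0,0],[0.1,-0.06,0],0.045]
    - [[0,0,0],[0.14,-0.06,0],0.045]
    - [[0,0,0],[0.18,-0.06,0],0.045]
    - [[0,0,0],[0.22,-0.06,0],0.045]
    - [[0,0,0],[0.25,-0.06,0],0.045]
    - [[0,0,0],[0.25,-0.06,0],0.045]

```text
clock: 42.27
tool_pos: [0.4033, 0.2268, 0.1772]
tcp_rot: [2.236, 2.203, 0.003]
force: [0.1, 0.3, -0.8]
opening: 0.045
```

```bash
python3 -c "
from jig import *
st()
im=snap('side','s27',(270,180,450,345),4)
find(['bar_c','seat_left','seat_right'],'side')
snap('top','t27',(190,170,460,260),2.9)
find(['bar_c','seat_left','seat_right','straightedge_grip'],'top')
"
```

```text
t 42.27 pos [0.4033 0.2268 0.1772] yaw of tool y -0.85 F [ 0.1  0.3 -0.8] T [-0.08  0.09  0.02] op 0.045
side bar_c 0.8 [ 0.6237 -0.0349  0.0397]
side bar_c 0.47 [ 7.589e-01  2.058e-01 -1.000e-04]
side seat_left 0.6 [0.6243 0.1751 0.0357]
side seat_right 0.96 [ 0.6161 -0.2447  0.0311]
top bar_c 0.87 [ 0.6168 -0.035   0.0396]
top bar_c 0.29 [ 0.6405 -0.0361  0.0099]
top seat_left 0.7 [0.6236 0.1696 0.034 ]
top seat_right 0.9 [ 0.6169 -0.2477  0.0322]
top straightedge_grip 0.72 [0.528  0.3635 0.0474]
```

View pics/s27.png

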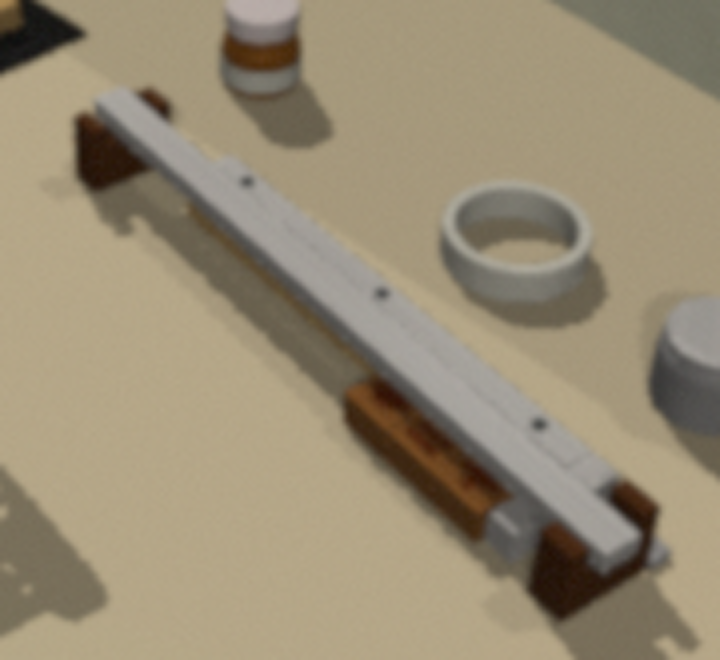

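View pics/t27.png

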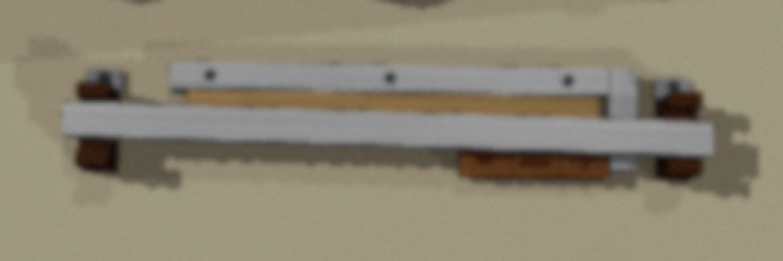

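View pics/raw_t27.png

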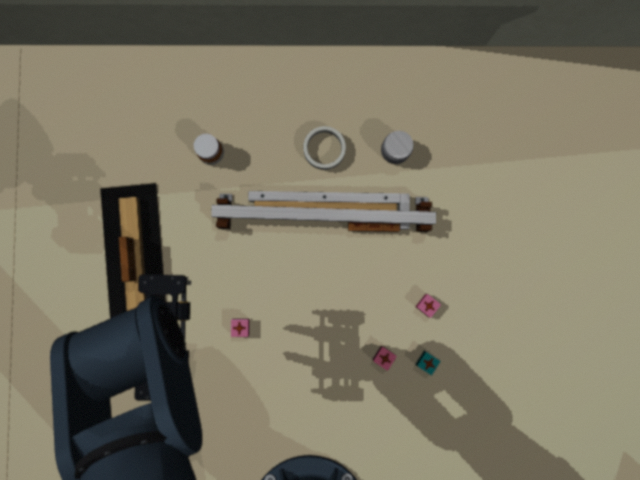

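```bash
python3 -c "
from h import *
snap('side','s28',(330,210,440,320),6)
print(bot.finish_job()); st()"
```

```text
the job is handed in; nothing more can be done
None
the job is handed in; nothing more can be done
```

View pics/s28.png

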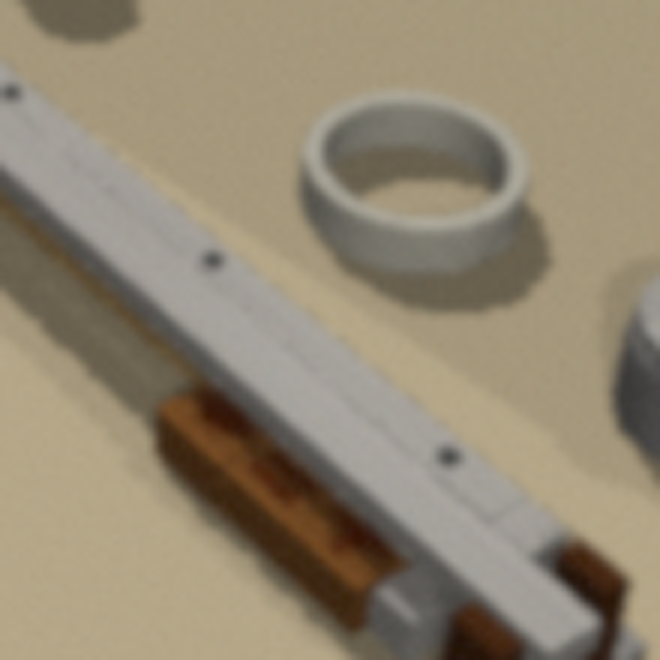

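The job is done and handed in at about 42 s on the robot's clock, out of the 210 s allowed. The hand-in gave no verdict.

- **Strip:** I pushed it at the left end, the right end and the left end again until it lay flush against the fence. The push force rose at both ends.
- **Blocks:** Only three brown blocks were there. I swept them to the strip with the straightedge, closed the row up to the end stop, and then pressed it once more against the strip. The row measured about 108 mm, which is three blocks with no gaps. I saw no block knocked aside, and the pink and turquoise look-alikes were not touched.
- **Straightedge:** It is standing back on its mat. The blade touched the mat about 2 mm lower on the wrist than when I picked it up, so it had slipped slightly in the grip.
- **Bar:** My first grip held it by only about 4 mm of its height, so I set it down and gripped it again lower. It now lies in both notches, and its overhang past the cradles matches to about 1 mm left and right.
- **Bystanders:** The jar, the tin and the tape roll stood where they were in the last picture.

The last pictures showed everything in place with the gripper clear. The two cameras put the middle of the bar about 7 mm apart in jig x (0.617 m from above, 0.624 m from the side). Both pictures show it seated between the cheeks, and the force rose as it was set down.

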